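Lock-up test of a repainted trolley coupler on the bench ball

ROBOT

A 6-joint arm with a two-finger parallel gripper is mounted at the origin on a cart in front of the work surface, level with it; the furniture and walls round the work are solid. World frame = base frame: x ahead of the robot, y to its left, z up, the work surface at z = 0. Lengths are in m, angles in degrees, forces in N, time in s.
With the tool pointing down it reaches from about 0.35 to 0.875 m from the base axis. Payload 4.2 kg.
Tool frame: the origin (TCP) lies on the centre line of the jaws, within the pads' length; the fingertips stand tip_reach ahead of it and the grasp point (between the pads) is the TCP (tip_reach is the distance from the TCP to the fingertips, in m); z points along the fingers, y is the line along which they close (so a half turn about z gives the same grasp; the last joint's range is limited). The gripper opens to 87 mm and grips with 3 to 60 N. Pads are 19 mm wide; open, the fingers measure 117 mm over their backs; the gripper's body (75 mm by 190 mm) begins 51 mm behind the grasp point.
Start: joints at [-54.339, 22.042, 0.453, 0, -68.411, -14.817], TCP at [0.222, -0.584, 0.242] pointing down, gripper open.
Joint ranges: [-179.83, 179.83], [-69.29, 118.12], [-61.27, 80.66], [-181.25, 117.63], [-171.15, -9.14], [-177.46, 177.46]. Speed limits (degrees/s): [159.86, 159.86, 180, 180, 180, 180].

INTERFACE

Orientations are given as a 3x3 rotation matrix whose columns are the frame's x, y, z axes.
In Python, from station import sense, capture, finish_job, tip_reach gives the robot as it stands.
- The arm moves only by the tool arm_command, never from a script. Its argument "deltas" is a list of rows, each a list of 7 numbers: the turn, a rotation vector about the tool's x, y, z in rad, then the shift along the tool's x, y, z in cm, then the closure, from -1 (fully open) to 1 (shut), so that 0 is half open. In form: [[rx, ry, rz, dx, dy, dz, hand], ...]. A call has 1 to 8 rows; each row is the pose to reach, as a shift and turn from the pose commanded when the call began, along the tool's axes at that moment; what a row does not reach only later rows make up. A row lasts 1/12 s, in which the tool goes at most 41.7 mm and 7.16 degrees, less where a joint would pass 70% of its speed; a pose out of reach is approached as far as the arm can. A call with a gripper value outside its range is refused whole. The fingers move at their own pace and stop on an object; the grip force is fixed at half the most. Time passes only in rows, so rows that repeat a pose let the fingers close. It gives the time, the measured TCP pose, the force, the opening and the grip force at its end, in the units of the state.
- sense(): the state, without advancing time (a new reading comes with each control period).
- capture(name): name is "scene" or "top"; returns a dict with "pixels" (400x640x3 uint8, blue, green, red), "fovy" (degrees; the focal length in pixels is half the picture's height over the tangent of half this angle, whatever the lens; pixels are square), "cx", "cy" (the principal point, pixels), "k1" (the pictures are not rectified: a ray, as slopes to the right and down, at radius r is drawn at 1 + k1 r^2 times it, then the intrinsics apply), "rvec" (rotation vector, rad) and "tvec" (3), from world to camera coordinates, as OpenCV has them. Camera axes: x right, y down, z forward; pixel columns grow to the right and rows downward; lengths in m; the calibration is good to about 2 mm. A picture is of the moment at which its call begins. There is no depth.
- finish_job(): hands the job in; it is judged then, once.
The state is a dict: "time_s": time; "joints": joint angles; "joint_velocities": joint speeds; "effort": joint torques, N m; "tcp_pos": TCP position; "ee_rot": TCP orientation; "wrist_force": force on the tool from outside, world axes, zero at the start; "moment": the same for the moment, N m; "gripper_width": opening from 0.0 (shut) to 1.0 (fully open); "gripper_force": force on a finger pad.
Only numpy, scipy, OpenCV 4.12 (cv2) and the standard library are available. Lean on these libraries where they do the work, as an engineer would, in place of code of your own. Each camera call takes 0.05 s, during which the arm holds its last target. There are 200 camera calls.

TASK

The red trolley coupler has dried standing on its tail flange. Without letting it fall or drop, lay it level on its underside on the bench and let go, swing its black-gripped handle fully up, then take the coupler by its square tongue, lower it fully home over the steel ball of the wooden stand with the tongue on the rubber-topped rest, and press the handle fully down so that the jaw locks under the ball. Let go and leave the other things on the bench where they are.

Things in the scene. Friction and masses are not known exactly. Their poses are not given: they have to be found in the camera images.
- coupler: The red coupler, loose, 0.6 to 0.95 kg, 157 mm long. Own axes: +x to the rounded nose (front at x = 26 mm), +z to its top, y across. Origin on its flat underside, below the socket's middle; at bench height when laid level. At the start it stands on its tail: +x up, underside and open socket facing the stand's side (right), handle facing left. Centre of mass near x = -60, z = 28 mm.
- socket (a point): Centre of the hollow socket in the coupler's nose, 27 mm above its underside (axes as the coupler). Fully home, it is at the ball's centre. The housing has flat parallel outer sides 52 mm apart from x = -25 to 0 mm, a half-round nose ahead of that, z = 0 to 52 mm; inside it is 44 mm wide and open below.
- tongue (a point): Point inside the coupler's square tongue where to grip it (coupler x = -80, z = 20 mm; axes as the coupler). The tongue is 40 mm wide, z = 0 to 40 mm, from x = -126 to -64 mm. With the handle down, its grip lies above this point.
- flange (a point): Middle of the outer face of the tail flange, at coupler x = -130, z = 28 mm (axes as the coupler): a plate 6 mm thick, 64 mm wide, z = 0 to 56 mm, on which the coupler stands at the start.
- handle_pivot (a point): Pivot pin of the handle, on top of the coupler (coupler x = -8 mm, z = 60 mm); the pin lies along the coupler's y; same axes as the coupler.
- handle_grip (a point): Middle of the outer half of the black round grip of the handle, 16 mm thick, 86 mm from the pivot; the grip ends 20 mm farther out. Handle down: it lies above the tongue at coupler x = -93, z = 72 mm.
- lever (a joint): Handle angle: 0 = fully down (locked, lying back over the tongue), 1.5 = fully up, standing over the pivot; the grip rises and moves towards the nose. Stiff hinge (0.2 N m friction), stays where left. A steel jaw is one piece with it: down, it reaches from behind under the ball, and bars the ball from entering; above 0.5 it is clear.
- stand: Wooden stand fixed to the bench: board 200 x 100 x 14 mm, x = -152 to 48 mm, with a steel ball and a rest. Origin on the bench below the ball; +x is where a mounted coupler's nose points. The rest is a block 30 mm (x) by 34 mm (y) centred at x = -104 mm; its rubber top, 48 mm above the bench, carries the tongue level.
- ball_center (a point): Centre of the steel ball: 40 mm in diameter, centre 75 mm above the bench, on a neck 18 to 20 mm thick.
- spray_can: Red spray can, 36 mm in diameter, 143 mm tall, standing loose; origin at its foot. Leave alone.
- tape_roll: White roll of masking tape lying flat, 56 mm in diameter, 24 mm high; origin under its centre. Leave alone.
- sanding_block: Sanding block, 72 x 116 x 29 mm; origin under its centre. Leave alone.
- screw_cup: Shallow metal cup of screws, 78 mm in diameter, 17 mm high; origin under its centre. Leave alone.
Mind the look-alikes: they are no part of the job. Of the things shaped like the coupler, the red one is meant.

How it is judged:
By the outcome, as a careful person would: the job done as asked, in the order asked, and still so for the second after the job is handed in, with the robot touching nothing.
It also fails if it takes over 72 s, if anything falls off the work surface, if the arm or the gripper's body presses on something with over 40 N, if the wrist force passes 120 N, or if a joint passes its speed limit or range.

## Working session

There is one attempt and no reset: what is moved stays moved. The work goes in short steps, Python scripts to look and compute and a tool call to move; the robot and the scene stay as the last step left them, time stands still between calls to the robot, and variables do not carry over. Pictures are saved under pics/ and viewed, at most 10 in all, crops included, and the job is handed in when it is done.

Besides the shell and the picture viewer there is one more tool, called after ">>>" as name([rows], argument=value, ...), one row to a line, values as JSON. arm_command: Moves the arm, as the interface text tells. Its arguments: {"type":"object","properties":{"deltas":{"type":"array"}},"required":["deltas"]}

```bash
ls; mkdir -p pics
cat > h.py <<'E'
import numpy as np, cv2
from station import sense, capture, finish_job, tip_reach
def cam(c):
    f=200/np.tan(np.radians(c["fovy"])/2); R=cv2.Rodrigues(np.array(c["rvec"],float))[0]; return f,R,np.array(c["tvec"],float).ravel()
def ray(c,u,v):
    f,R,t=cam(c); d=np.array([(u-c["cx"])/f,(v-c["cy"])/f]); s=d.copy()
    for _ in range(20): s=d/(1+c["k1"]*(s@s))
    return -R.T@t, R.T@np.array([s[0],s[1],1])
def plane(c,u,v,z):
    o,d=ray(c,u,v); return o+d*(z-o[2])/d[2]
def proj(c,p):
    f,R,t=cam(c); q=R@np.array(p,float)+t; s=q[:2]/q[2]; s=s*(1+c["k1"]*(s@s)); return np.array([c["cx"]+f*s[0],c["cy"]+f*s[1]])
def two(c1,p1,c2,p2):
    o1,d1=ray(c1,*p1);o2,d2=ray(c2,*p2)
    d1/=np.linalg.norm(d1);d2/=np.linalg.norm(d2)
    a=np.linalg.lstsq(np.c_[d1,-d2],o2-o1,rcond=None)[0]
    A=o1+a[0]*d1;B=o2+a[1]*d2
    return (A+B)/2,np.linalg.norm(A-B)
E
python3 - <<'E'
from h import *
for n in("scene","top"):
    c=capture(n); cv2.imwrite(f"pics/{n}0.png",c["pixels"]); o,d=ray(c,c["cx"],c["cy"]); print(n,c["fovy"],c["cx"],c["cy"],c["k1"],o,d)
print(tip_reach() if callable(tip_reach) else tip_reach); print(sense())
E
```

```text
pics
scene 53.67306597531835 314.66976957272516 195.23697342758612 -0.020923542332632224 [-0.02734626  0.60623574  0.8688366 ] [ 0.51102608 -0.5006434  -0.69871921]
top 57.04530383171169 316.59756174285775 189.4365817937309 -0.07772557930500945 [0.35452926 0.07034063 1.07613977] [ 0.18433312 -0.01602907 -0.98273311]
0.019
{'time_s': 0.1, 'joints': array([-5.43395652e+01,  2.20858479e+01,  3.87569635e-01, -2.46364332e-02,
       -6.84124433e+01, -1.48164118e+01]), 'joint_velocities': array([ 0.01861008, -0.15830146,  0.15405136,  0.12107362,  0.02638885,
        0.01919022]), 'effort': array([ 1.47046944e-04, -3.91691709e+01,  1.87934643e+01,  4.23196614e+00,
        1.34732973e-02, -7.73633974e-05]), 'tcp_pos': array([ 0.22222177, -0.58361697,  0.24057581]), 'ee_rot': array([[-9.34608930e-01, -3.55676123e-01, -8.01710797e-04],
       [-3.55677011e-01,  9.34607197e-01,  1.80315714e-03],
       [ 1.07944741e-04,  1.97039686e-03, -9.99998053e-01]]), 'wrist_force': array([-0.12971968,  0.13529641,  0.13444397]), 'moment': array([0.02058403, 0.0071911 , 0.00247712]), 'gripper_force': 0.0, 'gripper_width': 0.9995461080385316}
```

View pics/scene0.png

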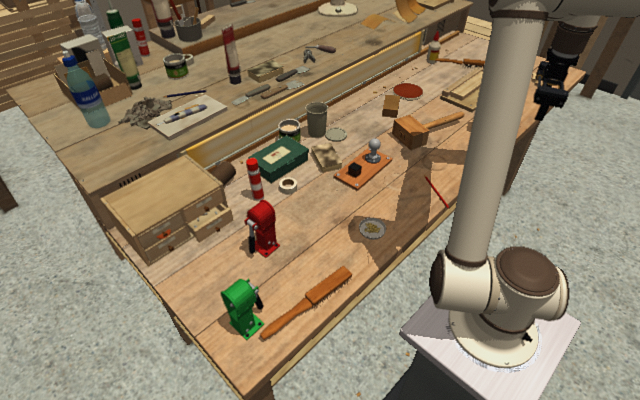

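View pics/top0.png

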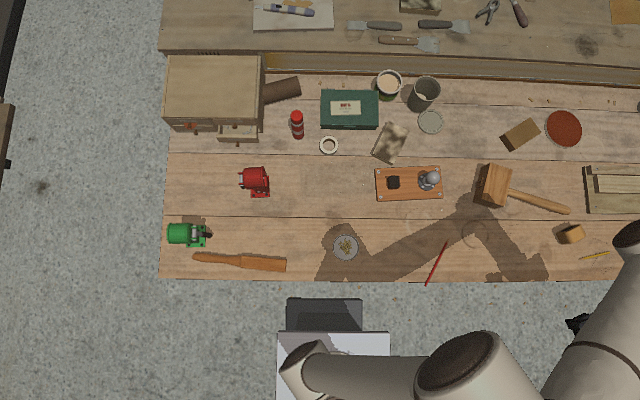

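The pictures show the red coupler standing at scene (263,228) / top (255,180), and the stand with its ball at scene (374,148) / top (430,178). Things that could be taken for the coupler: green coupler (top 187,234), red spray can (297,122), red lid (563,128). I choose the red one at (255,180). Next is a close crop to check it, plus measurement.

Run:
```python
from h import *
s=capture("scene");t=capture("top")
def crop(c,x,y,w,h,k): return cv2.resize(c["pixels"][y:y+h,x:x+w],None,fx=k,fy=k,interpolation=cv2.INTER_CUBIC)
a=np.hstack([crop(s,230,190,65,75,6),crop(t,225,150,65,75,6)])
cv2.imwrite("pics/c1.png",a)
b=np.hstack([crop(s,325,125,75,70,5),crop(t,368,150,80,70,5)])
cv2.imwrite("pics/c2.png",b)
```

```text
(no output)
```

View pics/c1.png

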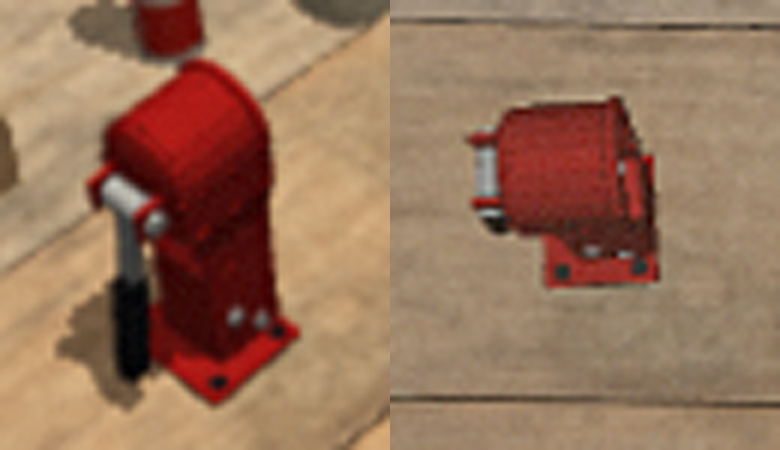

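View pics/c2.png

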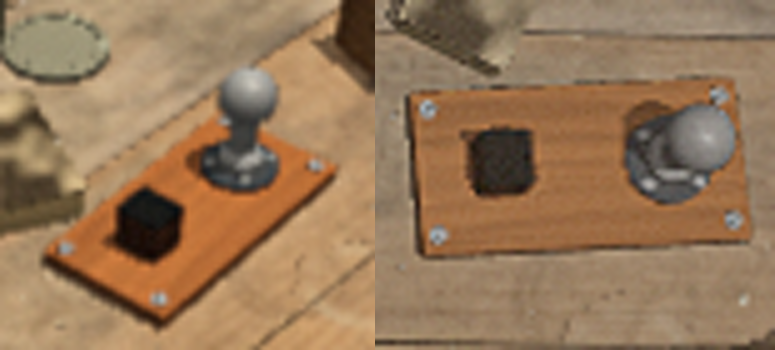

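The crops show the red coupler upright with its handle on the left. Its flange corners are at top ≈(251.3,197.8), (269.7,196.3), (268.8,176.2) and scene ≈(265.8,257.2), (279.7,245). The stand has its rest on the left, with the ball at top (433.4,177.6) / scene (374.6,144.2).

Run:
```python
from h import *
np.set_printoptions(precision=4,suppress=True)
s=capture("scene");t=capture("top")
print("flange top", *[plane(t,*p,.006) for p in [(251.3,197.8),(269.7,196.3),(268.8,176.2)]])
print("flange scene", *[plane(s,*p,.006) for p in [(265.8,257.2),(279.7,245)]])
print("board top",*[plane(t,*p,.014) for p in [(375.4,169),(440,165.6),(443,198),(377.4,201.4)]])
print("board scene",*[plane(s,*p,.014) for p in [(334,177),(357.6,190.4),(392,159)]])
print("ball",two(s,(374.6,144.2),t,(433.4,177.6)))
def blob(c,box,f):
    x,y,w,h=box; im=c["pixels"][y:y+h,x:x+w]; hsv=cv2.cvtColor(im,cv2.COLOR_BGR2HSV)
    m=f(hsv).astype(np.uint8); n,l,st,ce=cv2.connectedComponentsWithStats(m); i=1+np.argmax(st[1:,4]); return ce[i]+[x,y],st[i]
blk=lambda h:(h[...,2]<60)
for c,b in((t,(368,170,45,30)),(s,(338,155,28,28))):
    ce,st=blob(c,b,blk); print("rest",ce,st, plane(c,*ce,.048))
# pin ends in c1: scene and top
f=lambda p,o:(o[0]+p[0]/6,o[1]+p[1]/6)
S=lambda x,y:(230+x/6,190+y/6); T=lambda x,y:(225+(x-390)/6,150+y/6)
print("pivot far end",two(s,S(97,190),t,T(473,138)),"near",two(s,S(152,218),t,T(478,206)))
print("nose face mid far edge (top right of housing)",two(s,S(200,65),t,T(612,100)))
red=lambda h:((h[...,0]<8)|(h[...,0]>172))&(h[...,1]>150)&(h[...,2]>50)
# others
print("can",plane(t,297,135,0),"tape",plane(t,329,145,.024),"cup",plane(t,345,247,.017),"greenc",plane(t,187,234,.06),"brush",plane(t,285,264,.02),plane(t,193,255,.02),"box",plane(t,258,137,0),plane(t,250,140,0.03))
```

```text
flange top [0.5269 0.2448 0.006 ] [0.5323 0.1907 0.006 ] [0.5929 0.1957 0.006 ]
flange scene [0.5281 0.2494 0.006 ] [0.5329 0.1953 0.006 ]
board top [ 0.6188 -0.1216  0.014 ] [ 0.6334 -0.3188  0.014 ] [ 0.5343 -0.3229  0.014 ] [ 0.5211 -0.1259  0.014 ]
board scene [ 0.6132 -0.1101  0.014 ] [ 0.5175 -0.1159  0.014 ] [ 0.5354 -0.3163  0.014 ]
ball (array([ 0.5836, -0.2754,  0.073 ]), np.float64(0.0029070108057290996))
rest [392.8112 181.8392] [ 19   6  13  13 143] [ 0.5733 -0.1653  0.048 ]
rest [354.163  169.6667] [ 10   8  13  14 135] [ 0.566  -0.1522  0.048 ]
pivot far end (array([0.5739, 0.2617, 0.1234]), np.float64(0.0006416658426192538)) near (array([0.5424, 0.257 , 0.1271]), np.float64(0.0009829921485872309))
nose face mid far edge (top right of housing) (array([0.5851, 0.1964, 0.1444]), np.float64(0.005315124780089793))
can [0.725  0.1151 0.    ] tape [0.6873 0.018  0.024 ] cup [ 0.3873 -0.0303  0.017 ] greenc [0.4139 0.4096 0.06  ] brush [0.3373 0.1393 0.02  ] [0.3572 0.4016 0.02  ] box [0.7165 0.2342 0.    ] [0.6967 0.253  0.03  ]
```

```bash
cat > plan.py <<'E'
from h import *
from scipy.spatial.transform import Rotation as Ro, Slerp
import json
def frame(z,y):  # tool frame from z dir and approx closing dir
    z=np.array(z,float)/np.linalg.norm(z); y=np.array(y,float); y-=z*(y@z); y/=np.linalg.norm(y)
    return np.c_[np.cross(y,z),y,z]
def cur():
    s=sense(); return np.array(s["tcp_pos"]),np.array(s["ee_rot"])
def plan(keys,start=None):
    """keys: (p,R,rows,hand); prints calls of <=8 rows; relative to the start of each call"""
    p,R=start or cur(); seq=[]
    for (q,Q,n,h) in keys:
        q=np.array(q); sl=Slerp([0,1],Ro.from_matrix([R,Q]))
        st=np.linalg.norm(q-p)*1e3/n; an=np.degrees((Ro.from_matrix(R).inv()*Ro.from_matrix(Q)).magnitude())/n
        print(f"# {n} rows {st:.1f}mm {an:.1f}deg /row")
        for i in range(1,n+1): seq.append((p+(q-p)*i/n,sl(i/n).as_matrix(),h))
        p,R=q,Q
    p,R=start or cur()
    for k in range(0,len(seq),8):
        ch=seq[k:k+8]; out=[]
        for q,Q,h in ch:
            out.append([round(float(v),3) for v in Ro.from_matrix(R.T@Q).as_rotvec()]+[round(float(v),2) for v in R.T@(q-p)*100]+[h])
        print(json.dumps(out).replace(" ","")); p,R,_=ch[-1]
zc=np.array([-.09,.996,0]); yc=np.array([.996,.09,0]); up=np.array([0,0,1.])
O=np.array([.5645,.197,.130])
E
python3 - <<'E'
from plan import *
s2=np.sqrt(.5)
G=O+.030*zc-.011*up; tz=-(zc+up)*s2
R=frame(tz,-yc); B=-tz
pre=G+.10*B
print(G,pre)
p0,R0=cur()
mid=np.array([.45,-.1,.32]); Rm=frame([0,0,-1],[-.75,.6,0])
plan([(mid,Rm,14,-1),(pre,R,10,-1)])
E
```

```text
[0.5618  0.22688 0.119  ] [0.55543604 0.29730784 0.18971068]
# 14 rows 38.6mm 2.2deg /row
# 10 rows 43.1mm 6.2deg /row
[[0.0,0.0,-0.038,-2.75,2.65,-0.56,-1],[0.0,0.0,-0.076,-5.5,5.3,-1.12,-1],[0.0,0.0,-0.114,-8.25,7.96,-1.68,-1],[0.0,0.0,-0.152,-11.0,10.61,-2.25,-1],[0.0,0.0,-0.19,-13.75,13.26,-2.81,-1],[0.0,0.0,-0.228,-16.5,15.91,-3.37,-1],[0.0,0.0,-0.266,-19.25,18.57,-3.93,-1],[0.0,0.0,-0.304,-21.99,21.22,-4.49,-1]]
[[0.0,0.0,-0.038,-3.42,1.71,-0.56,-1],[0.0,0.0,-0.076,-6.83,3.41,-1.12,-1],[0.0,0.0,-0.114,-10.25,5.12,-1.69,-1],[0.0,0.0,-0.152,-13.67,6.83,-2.25,-1],[0.0,0.0,-0.19,-17.09,8.53,-2.81,-1],[0.0,0.0,-0.228,-20.5,10.24,-3.37,-1],[0.039,0.071,-0.3,-23.79,12.71,-2.07,-1],[0.077,0.142,-0.372,-27.08,15.17,-0.77,-1]]
[[0.03,0.075,-0.072,-4.11,1.14,0.63,-1],[0.06,0.149,-0.145,-8.22,2.29,1.26,-1],[0.09,0.224,-0.217,-12.33,3.43,1.89,-1],[0.12,0.298,-0.29,-16.44,4.58,2.52,-1],[0.15,0.373,-0.362,-20.55,5.72,3.15,-1],[0.18,0.448,-0.435,-24.66,6.87,3.77,-1],[0.21,0.522,-0.507,-28.77,8.01,4.4,-1],[0.24,0.597,-0.579,-32.88,9.16,5.03,-1]]
```

>>> arm_command([
  [0,0,-0.04,-2.75,2.65,-0.6,-1],
  [0,0,-0.08,-5.5,5.3,-1.1,-1],
  [0,0,-0.12,-8.25,8,-1.7,-1],
  [0,0,-0.16,-11,10.6,-2.2,-1],
  [0,0,-0.2,-13.8,13.3,-2.8,-1],
  [0,0,-0.23,-16.5,15.9,-3.4,-1],
  [0,0,-0.27,-19.3,18.6,-4,-1],
  [0,0,-0.3,-22,21.2,-4.5,-1],
])

```text
time_s: 0.97
tcp_pos: [0.3529, -0.3059, 0.2872]
ee_rot: [[-0.787, -0.617, 0.001], [-0.617, 0.787, -0.0], [-0.001, -0.001, -1.0]]
wrist_force: [0.9, -0.3, 0.3]
gripper_width: 1.0
gripper_force: 0.0
```

>>> arm_command([
  [0,0,-0.04,-3.4,1.7,-0.6,-1],
  [0,0,-0.08,-6.8,3.4,-1.1,-1],
  [0,0,-0.12,-10.2,5.1,-1.7,-1],
  [0,0,-0.16,-13.7,6.8,-2.2,-1],
  [0,0,-0.2,-17,8.5,-2.8,-1],
  [0,0,-0.23,-20.5,10.2,-3.4,-1],
  [0,0,-0.3,-23.8,12.7,-3.4,-1],
  [0,0,-0.37,-27,15.2,-3.4,-1],
])

```text
time_s: 1.63
tcp_pos: [0.4721, -0.0196, 0.3211]
ee_rot: [[-0.509, -0.861, 0.001], [-0.861, 0.509, 0.0], [-0.001, -0.001, -1.0]]
wrist_force: [0.8, -0.1, -0.0]
gripper_width: 0.998
gripper_force: 0.0
```

Run:
```python
from plan import *
s2=np.sqrt(.5)
G=O+.030*zc-.011*up; tz=-(zc+up)*s2
R=frame(tz,-yc); B=-tz
pre=G+.10*B
print(cur(), sense()["joints"])
plan([(pre+[0,.02,.12],R,11,-1),(pre,R,5,-1)])
```

```text
(array([ 0.47206083, -0.01958403,  0.32112623]), array([[-5.08714878e-01, -8.60933928e-01,  1.39458311e-03],
       [-8.60934438e-01,  5.08715788e-01,  3.75854704e-04],
       [-1.03303251e-03, -1.00944174e-03, -9.99998957e-01]])) [ 1.73952879e+01  3.91303180e+00 -1.19938157e+01  3.47256082e-03
 -7.40104651e+01 -4.79745562e+01]
# 11 rows 31.6mm 5.2deg /row
# 5 rows 24.3mm 0.0deg /row
[[0.022,0.069,-0.054,-3.02,0.91,0.11,-1],[0.044,0.138,-0.108,-6.04,1.81,0.21,-1],[0.066,0.207,-0.161,-9.07,2.72,0.32,-1],[0.089,0.276,-0.215,-12.09,3.62,0.42,-1],[0.111,0.345,-0.269,-15.11,4.53,0.53,-1],[0.133,0.415,-0.323,-18.13,5.43,0.64,-1],[0.155,0.484,-0.376,-21.16,6.34,0.74,-1],[0.177,0.553,-0.43,-24.18,7.24,0.85,-1]]
[[0.022,0.069,-0.054,-2.68,-0.51,-1.58,-1],[0.044,0.138,-0.108,-5.37,-1.03,-3.16,-1],[0.066,0.207,-0.161,-8.05,-1.54,-4.74,-1],[0.066,0.207,-0.161,-9.02,-1.46,-2.51,-1],[0.066,0.207,-0.161,-9.99,-1.37,-0.28,-1],[0.066,0.207,-0.161,-10.95,-1.28,1.96,-1],[0.066,0.207,-0.161,-11.92,-1.19,4.19,-1],[0.066,0.207,-0.161,-12.88,-1.1,6.42,-1]]
```

>>> arm_command([
  [0.022,0.07,-0.054,-3,0.9,0.1,-1],
  [0.044,0.138,-0.108,-6,1.8,0.2,-1],
  [0.066,0.207,-0.161,-9,2.7,0.3,-1],
  [0.089,0.276,-0.215,-12.1,3.6,0.4,-1],
  [0.111,0.345,-0.269,-15.1,4.5,0.5,-1],
  [0.133,0.415,-0.323,-18.1,5.4,0.6,-1],
  [0.155,0.484,-0.376,-21.2,6.3,0.7,-1],
  [0.177,0.553,-0.43,-24.2,7.2,0.8,-1],
])

```text
time_s: 2.3
tcp_pos: [0.5337, 0.2251, 0.3128]
ee_rot: [[-0.091, -0.996, -0.001], [-0.833, 0.077, -0.547], [0.545, -0.048, -0.837]]
wrist_force: [0.1, -0.2, 0.9]
gripper_width: 1.001
gripper_force: 0.0
```

>>> arm_command([
  [0.022,0.07,-0.054,-2.7,-0.5,-1.6,-1],
  [0.044,0.138,-0.108,-5.4,-1,-3.2,-1],
  [0.066,0.207,-0.161,-8,-1.5,-4.7,-1],
  [0.066,0.207,-0.161,-9,-1.5,-2.5,-1],
  [0.066,0.207,-0.161,-10,-1.4,-0.3,-1],
  [0.066,0.207,-0.161,-11,-1.3,2,-1],
  [0.066,0.207,-0.161,-11.9,-1.2,4.2,-1],
  [0.066,0.207,-0.161,-11.9,-1.2,4.2,-1],
])

```text
time_s: 2.97
tcp_pos: [0.5547, 0.2967, 0.2082]
ee_rot: [[0.066, -0.996, 0.053], [-0.7, -0.084, -0.709], [0.711, 0.01, -0.703]]
wrist_force: [-0.6, -0.3, -1.1]
gripper_width: 0.996
gripper_force: 0.0
```

Run:
```python
from plan import *
np.set_printoptions(precision=4,suppress=True)
s2=np.sqrt(.5)
G=O+.030*zc-.011*up; tz=-(zc+up)*s2
R=frame(tz,-yc)
print(*cur(),R, sense()["joints"])
plan([(G,R,12,-1)])
a=capture("scene");b=capture("top")
r=lambda c,x,y,w,h,k: cv2.resize(c["pixels"][y:y+h,x:x+w],None,fx=k,fy=k)
cv2.imwrite("pics/g1.png",np.hstack([r(a,200,130,130,150,3),r(b,190,110,130,150,3)]))
```

```text
[0.5547 0.2967 0.2082] [[ 0.0664 -0.9964  0.0531]
 [-0.6996 -0.0845 -0.7095]
 [ 0.7114  0.0099 -0.7027]] [[ 0.0636 -0.9959  0.0636]
 [-0.7042 -0.09   -0.7043]
 [ 0.7071  0.     -0.7071]] [ 53.9795  37.4019  -0.1994  27.4004 -90.0637 -58.371 ]
# 12 rows 9.5mm 0.1deg /row
[[0.001,-0.001,0.0,-0.12,-0.02,0.94,-1],[0.002,-0.001,0.001,-0.24,-0.03,1.88,-1],[0.003,-0.002,0.001,-0.35,-0.05,2.82,-1],[0.004,-0.002,0.001,-0.47,-0.07,3.75,-1],[0.005,-0.003,0.001,-0.59,-0.09,4.69,-1],[0.005,-0.003,0.002,-0.71,-0.1,5.63,-1],[0.006,-0.004,0.002,-0.83,-0.12,6.57,-1],[0.007,-0.004,0.002,-0.94,-0.14,7.51,-1]]
[[0.001,-0.001,0.0,-0.11,-0.01,0.94,-1],[0.002,-0.001,0.001,-0.23,-0.02,1.88,-1],[0.003,-0.002,0.001,-0.34,-0.03,2.82,-1],[0.004,-0.002,0.001,-0.46,-0.04,3.76,-1]]
```

View pics/g1.png

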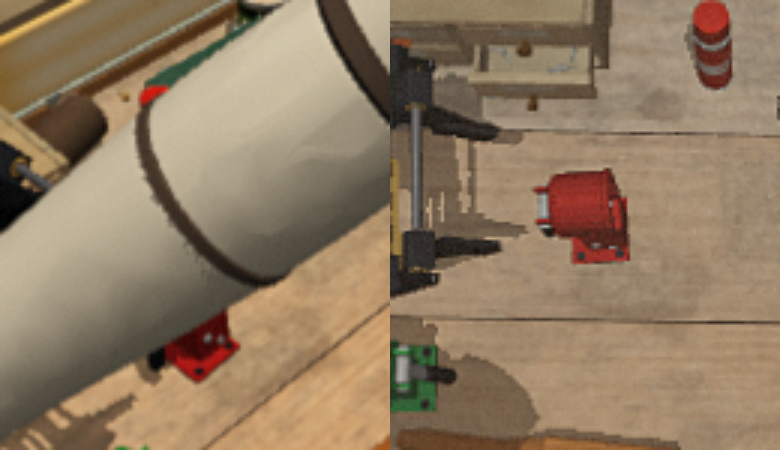

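The view shows the open fingers to the left of the standing red coupler, tips around top px (226.7,172.7), with the coupler housing's sides at rows ≈168 and 188.7. I'll check centring in this same camera.

Run:
```python
from plan import *
np.set_printoptions(precision=4,suppress=True)
t=capture("top"); p,R=cur()
print("tip px",proj(t,p+.019*R[:,2]),proj(t,p+.019*R[:,2]+.05*R[:,1]),proj(t,p+.019*R[:,2]-.05*R[:,1]))
for u in (246,254,262):
    col=t["pixels"][150:205,u].astype(int); red=(col[:,2]-col[:,:2].max(1)>35); r=np.flatnonzero(red)+150
    seg=np.split(r,np.flatnonzero(np.diff(r)>1)+1); print(u,[(int(s[0]),int(s[-1])) for s in seg if len(s)], plane(t,u,r[0]-.5,.130),plane(t,u,seg[0][-1]+.5,.130))
for f in(-1,1): print(proj(t,O+.04*zc+f*.026*yc))
print(proj(t,O-.124*up-.032*yc),"vs 269.7,196.3", proj(t,O-.124*up-.032*yc+.056*zc),"vs 251.3 197.8")
```

```text
tip px [222.7629 171.9177] [223.2821 192.0212] [222.2975 152.246 ]
246 [(168, 187)] [0.5878 0.2424 0.13  ] [0.534  0.2397 0.13  ]
254 [(167, 186), (188, 194), (196, 197)] [0.5909 0.2213 0.13  ] [0.537  0.2189 0.13  ]
262 [(166, 191), (193, 196)] [0.594  0.2003 0.13  ] [0.5241 0.1974 0.13  ]
[248.0053 187.1557]
[247.1934 167.8953]
[268.5577 196.1818] vs 269.7,196.3 [249.5765 197.5488] vs 251.3 197.8
```

>>> arm_command([
  [0,0,0,-0.1,0,0.9,-1],
  [0,0,0,-0.2,0,1.9,-1],
  [0.003,0,0,-0.35,0,2.8,-1],
  [0.004,0,0,-0.5,-0.1,3.8,-1],
  [0.005,-0.003,0,-0.6,-0.1,4.7,-1],
  [0.006,-0.003,0,-0.7,-0.1,5.6,-1],
  [0.006,-0.004,0,-0.8,-0.1,6.6,-1],
  [0.007,-0.004,0,-0.9,-0.1,7.5,-1],
])

```text
time_s: 3.78
tcp_pos: [0.5614, 0.2514, 0.1531]
ee_rot: [[0.062, -0.996, 0.066], [-0.707, -0.091, -0.701], [0.705, -0.003, -0.71]]
wrist_force: [-1.4, -0.8, 0.0]
gripper_width: 1.0
gripper_force: 0.0
```

>>> arm_command([
  [0,0,0,-0.1,0,0.9,-1],
  [0,0,0,-0.2,0,1.9,-1],
  [0.003,0,0,-0.3,0,2.8,-1],
  [0.004,-0.002,0,-0.5,0,3.7,-1],
  [0.004,-0.002,0,-0.5,0,3.7,-1],
])

```text
time_s: 4.2
tcp_pos: [0.5627, 0.2281, 0.1225]
ee_rot: [[0.063, -0.996, 0.067], [-0.707, -0.092, -0.701], [0.704, -0.003, -0.71]]
wrist_force: [-0.2, 0.1, 0.0]
gripper_width: 1.0
gripper_force: 0.0
```

Run:
```python
from plan import *
np.set_printoptions(precision=4,suppress=True)
print(*cur(),O+.030*zc-.011*up)
a=capture("scene");b=capture("top")
r=lambda c,x,y,w,h,k: cv2.resize(c["pixels"][y:y+h,x:x+w],None,fx=k,fy=k)
cv2.imwrite("pics/g2.png",np.hstack([r(a,210,140,100,130,4),r(b,200,120,100,130,4)]))
```

```text
[0.5627 0.2281 0.1225] [[ 0.0633 -0.9957  0.0672]
 [-0.707  -0.0923 -0.7012]
 [ 0.7044 -0.0031 -0.7098]] [0.5618 0.2269 0.119 ]
```

View pics/g2.png

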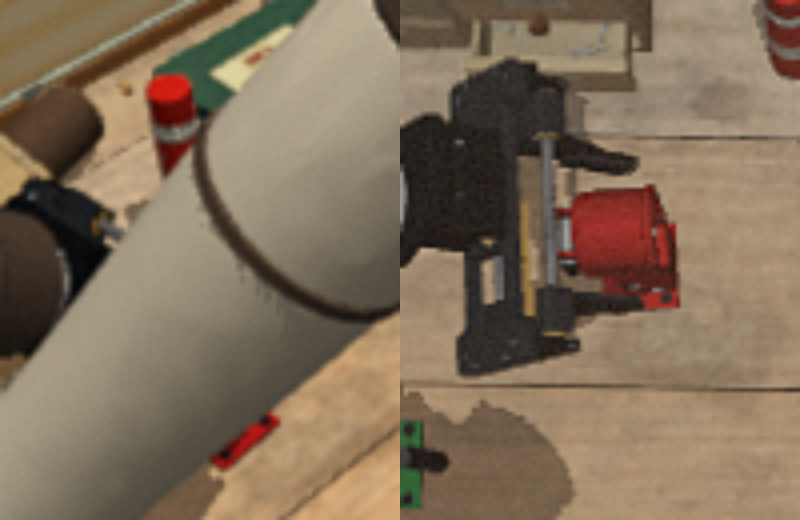

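The view shows the fingers flanking the red housing about evenly, with gaps at rows ≈172–190 and 280–295 of the crop. I lower 3 mm and close.

>>> arm_command([
  [0,0,0,-0.2,0,0.2,-1],
  [0,0,0,-0.2,0,0.2,-0.2],
  [0,0,0,-0.2,0,0.2,0],
  [0,0,0,-0.2,0,0.2,0.2],
  [0,0,0,-0.2,0,0.2,1],
  [0,0,0,-0.2,0,0.2,1],
  [0,0,0,-0.2,0,0.2,1],
  [0,0,0,-0.2,0,0.2,1],
])

```text
time_s: 4.97
tcp_pos: [0.5632, 0.2298, 0.1214]
ee_rot: [[0.062, -0.996, 0.07], [-0.708, -0.093, -0.7], [0.703, -0.006, -0.711]]
wrist_force: [-2.0, 0.8, 1.0]
gripper_width: 0.595
gripper_force: 29.9
```

>>> arm_command([
  [0,0,0,0,0,0,1],
  [0,0,0,0,0,0,1],
  [0,0,0,0,0,0,1],
])

```text
time_s: 5.22
tcp_pos: [0.5633, 0.2298, 0.1215]
ee_rot: [[0.062, -0.996, 0.07], [-0.708, -0.093, -0.7], [0.703, -0.006, -0.711]]
wrist_force: [-1.7, 0.7, 1.2]
gripper_width: 0.596
gripper_force: 29.9
```

Run:
```python
from plan import *
np.set_printoptions(precision=4,suppress=True)
p,R=cur(); s=sense(); print(p,R,s["wrist_force"],s["moment"],s["gripper_width"],s["gripper_force"],s["joints"])
# arc about the flange's lower right edge
piv=O-.130*up+[0,0,.0015]
ax=R[:,1]*-1; ax[2]=0; ax/=np.linalg.norm(ax)
keys=[];n=0
for a in range(6,91,6):
    Q=Ro.from_rotvec(np.radians(a)*ax).as_matrix(); keys.append((piv+Q@(p-O+.130*up),Q@R,2,1))
for k in keys: print(k[0])
```

```text
[0.5633 0.2298 0.1215] [[ 0.0624 -0.9956  0.0698]
 [-0.7081 -0.0935 -0.6999]
 [ 0.7033 -0.0057 -0.7108]] [-1.725   0.724   1.1863] [ 1.3113  0.6893 -0.3934] 0.5956090844892398 29.87598622975952 [ 49.7629  38.4432 -12.89    31.4568 -75.5596 -62.8501]
[0.5645 0.2169 0.1257]
[0.5657 0.2039 0.1271]
[0.5669 0.1908 0.1271]
[0.5682 0.1777 0.1258]
[0.5694 0.1649 0.1231]
[0.5705 0.1524 0.119 ]
[0.5717 0.1405 0.1137]
[0.5727 0.1291 0.1071]
[0.5737 0.1185 0.0994]
[0.5746 0.1087 0.0906]
[0.5755 0.0999 0.0808]
[0.5762 0.0922 0.0702]
[0.5768 0.0857 0.0588]
[0.5773 0.0803 0.0467]
[0.5777 0.0762 0.0342]
```

Run:
```python
from plan import *
p,R=cur()
base=O-.130*up
ax=-R[:,1].copy(); ax[2]=0; ax/=np.linalg.norm(ax)
print("coupler y tilt", R[2,1])
def pose(a):
    Q=Ro.from_rotvec(np.radians(a)*ax).as_matrix(); return base+[0,0,.0015]+Q@(p-base),Q@R
keys=[(*pose(90*i/32),1,1) for i in range(1,33)]
import io,contextlib
f=io.StringIO()
with contextlib.redirect_stdout(f): plan(keys)
print("\n".join(l for l in f.getvalue().split("\n") if l[:1]!="#"))
```

```text
coupler y tilt -0.005738318409478593
[[-0.0,-0.049,0.0,0.63,-0.0,0.21,1],[-0.0,-0.098,0.0,1.15,-0.0,0.56,1],[-0.001,-0.147,0.001,1.64,-0.0,0.92,1],[-0.001,-0.196,0.001,2.12,-0.0,1.32,1],[-0.001,-0.245,0.001,2.58,-0.0,1.73,1],[-0.001,-0.295,0.001,3.01,-0.0,2.17,1],[-0.001,-0.344,0.001,3.43,-0.0,2.63,1],[-0.002,-0.393,0.002,3.82,-0.0,3.11,1]]
[[-0.0,-0.049,0.0,0.53,-0.0,0.32,1],[-0.0,-0.098,0.0,1.04,-0.0,0.66,1],[-0.001,-0.147,0.001,1.54,-0.0,1.03,1],[-0.001,-0.196,0.001,2.01,-0.0,1.42,1],[-0.001,-0.245,0.001,2.47,-0.0,1.84,1],[-0.001,-0.295,0.001,2.91,-0.0,2.28,1],[-0.001,-0.344,0.001,3.32,-0.0,2.73,1],[-0.002,-0.393,0.002,3.71,-0.0,3.21,1]]
[[-0.0,-0.049,0.0,0.53,-0.0,0.32,1],[-0.0,-0.098,0.0,1.04,-0.0,0.66,1],[-0.001,-0.147,0.001,1.54,-0.0,1.03,1],[-0.001,-0.196,0.001,2.01,-0.0,1.42,1],[-0.001,-0.245,0.001,2.47,-0.0,1.84,1],[-0.001,-0.295,0.001,2.91,-0.0,2.28,1],[-0.001,-0.344,0.001,3.32,-0.0,2.73,1],[-0.002,-0.393,0.002,3.71,-0.0,3.21,1]]
[[-0.0,-0.049,0.0,0.53,-0.0,0.32,1],[-0.0,-0.098,0.0,1.04,-0.0,0.66,1],[-0.001,-0.147,0.001,1.54,-0.0,1.03,1],[-0.001,-0.196,0.001,2.01,-0.0,1.42,1],[-0.001,-0.245,0.001,2.47,-0.0,1.84,1],[-0.001,-0.295,0.001,2.91,-0.0,2.28,1],[-0.001,-0.344,0.001,3.32,-0.0,2.73,1],[-0.002,-0.393,0.002,3.71,-0.0,3.21,1]]
```

>>> arm_command([
  [0,-0.049,0,0.63,0,0.21,1],
  [0,-0.098,0,1.15,0,0.56,1],
  [0,-0.147,0,1.64,0,0.92,1],
  [0,-0.196,0,2.12,0,1.32,1],
  [0,-0.245,0,2.58,0,1.73,1],
  [0,-0.295,0,3.01,0,2.17,1],
  [0,-0.344,0,3.43,0,2.63,1],
  [0,-0.393,0,3.82,0,3.11,1],
])

```text
time_s: 5.88
tcp_pos: [0.5679, 0.1807, 0.1254]
ee_rot: [[0.085, -0.996, 0.04], [-0.923, -0.093, -0.372], [0.374, -0.006, -0.927]]
wrist_force: [0.0, 0.2, -2.6]
gripper_width: 0.594
gripper_force: 29.9
```

>>> arm_command([
  [0,-0.049,0,0.53,0,0.32,1],
  [0,-0.098,0,1.04,0,0.66,1],
  [0,-0.147,0,1.54,0,1.03,1],
  [0,-0.196,0,2.01,0,1.42,1],
  [0,-0.245,0,2.47,0,1.84,1],
  [0,-0.295,0,2.91,0,2.28,1],
  [0,-0.344,0,3.32,0,2.73,1],
  [0,-0.393,0,3.71,0,3.21,1],
])

```text
time_s: 6.55
tcp_pos: [0.5723, 0.134, 0.1102]
ee_rot: [[0.094, -0.996, 0.005], [-0.996, -0.094, 0.009], [-0.008, -0.006, -1.0]]
wrist_force: [-0.7, -2.2, -1.1]
gripper_width: 0.601
gripper_force: 29.9
```

Run:
```python
from plan import *
np.set_printoptions(precision=4,suppress=True)
p,R=cur(); s=sense(); print(p,R,s["wrist_force"],s["moment"],s["gripper_width"],s["gripper_force"],s["joints"])
a=capture("scene");b=capture("top")
r=lambda c,x,y,w,h,k: cv2.resize(c["pixels"][y:y+h,x:x+w],None,fx=k,fy=k)
cv2.imwrite("pics/g3.png",np.hstack([r(a,210,140,100,130,4),r(b,220,120,100,130,4)]))
```

```text
[0.5723 0.134  0.1102] [[ 0.0936 -0.9956  0.005 ]
 [-0.9956 -0.0935  0.0086]
 [-0.0081 -0.0058 -1.    ]] [-0.6926 -2.2081 -1.1098] [-0.4353  0.3299  0.0205] 0.600696247067567 29.88111514833065 [ 28.8062  25.3993 -14.8342  -0.3908 -49.2781 -23.1856]
```

>>> arm_command([
  [0,-0.049,0,0.53,0,0.32,1],
  [0,-0.098,0,1.04,0,0.66,1],
  [0,-0.147,0,1.54,0,1.03,1],
  [0,-0.196,0,2.01,0,1.42,1],
  [0,-0.245,0,2.47,0,1.84,1],
  [0,-0.295,0,2.91,0,2.28,1],
  [0,-0.344,0,3.32,0,2.73,1],
  [0,-0.393,0,3.71,0,3.21,1],
])

```text
time_s: 7.32
tcp_pos: [0.5768, 0.0963, 0.0783]
ee_rot: [[0.09, -0.996, -0.03], [-0.917, -0.094, 0.387], [-0.388, -0.008, -0.922]]
wrist_force: [-0.9, -5.3, 0.7]
gripper_width: 0.597
gripper_force: 29.9
```

>>> arm_command([
  [0,-0.049,0,0.53,0,0.32,1],
  [0,-0.098,0,1.04,0,0.66,1],
  [0,-0.147,0,1.54,0,1.03,1],
  [0,-0.196,0,2.01,0,1.42,1],
])

```text
time_s: 7.65
tcp_pos: [0.5783, 0.0832, 0.057]
ee_rot: [[0.082, -0.996, -0.046], [-0.825, -0.094, 0.558], [-0.56, -0.008, -0.829]]
wrist_force: [-0.7, -5.1, -0.7]
gripper_width: 0.594
gripper_force: 29.9
```

Run:
```python
from plan import *
np.set_printoptions(precision=4,suppress=True)
p,R=cur(); s=sense(); print(p,R,s["wrist_force"],s["moment"],s["gripper_width"],s["gripper_force"],s["joints"])
a=capture("scene");b=capture("top")
r=lambda c,x,y,w,h,k: cv2.resize(c["pixels"][y:y+h,x:x+w],None,fx=k,fy=k)
cv2.imwrite("pics/g4.png",np.hstack([r(a,210,140,110,130,3.6),r(b,230,120,110,130,3.6)]))
```

```text
[0.5783 0.0832 0.057 ] [[ 0.0822 -0.9955 -0.0462]
 [-0.8247 -0.094   0.5577]
 [-0.5596 -0.0077 -0.8287]] [-0.7371 -5.0803 -0.6713] [-2.0263  0.0673  0.1555] 0.5942582137199824 29.87423425904224 [  4.38    33.3403  -3.8758 -40.205  -60.1021  24.0677]
```

View pics/g4.png

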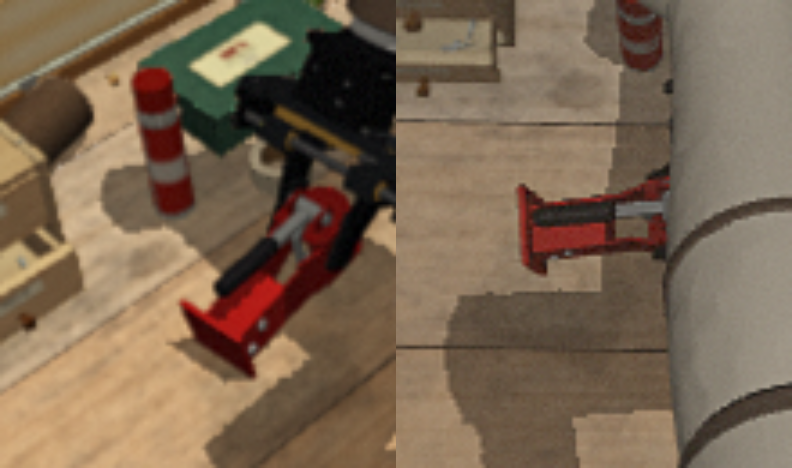

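The view shows the red coupler held at the nose and nearly level, handle on top, tail flange low on the bench around crop (225,340).

>>> arm_command([
  [0,-0.049,0,0.48,0,0.38,1],
  [0,-0.098,0,0.93,0,0.8,1],
  [0,-0.147,0,1.36,0,1.25,1],
  [0,-0.196,0,1.75,0,1.7,1],
  [0,-0.196,0,1.75,0,1.7,1],
])

```text
time_s: 8.17
tcp_pos: [0.5784, 0.0795, 0.0343]
ee_rot: [[0.07, -0.995, -0.064], [-0.697, -0.095, 0.711], [-0.714, -0.005, -0.7]]
wrist_force: [-1.9, -2.1, 8.4]
gripper_width: 0.594
gripper_force: 30.0
```

Run:
```python
from plan import *
np.set_printoptions(precision=4,suppress=True)
p,R=cur(); s=sense(); print(p,R,s["wrist_force"],s["moment"],s["gripper_width"],s["joints"])
a=capture("scene")
r=lambda c,x,y,w,h,k: cv2.resize(c["pixels"][y:y+h,x:x+w],None,fx=k,fy=k,interpolation=cv2.INTER_CUBIC)
cv2.imwrite("pics/g5.png",r(a,240,180,90,70,7))
```

```text
[0.5784 0.0795 0.0343] [[ 0.0704 -0.9954 -0.0644]
 [-0.6967 -0.0953  0.711 ]
 [-0.7139 -0.0052 -0.7002]] [-1.8803 -2.1125  8.3563] [-0.2677  0.3866  0.7106] 0.5943213580148594 [ -2.1084  38.9981  -0.8235 -49.9248 -67.7351  35.0067]
```

View pics/g5.png

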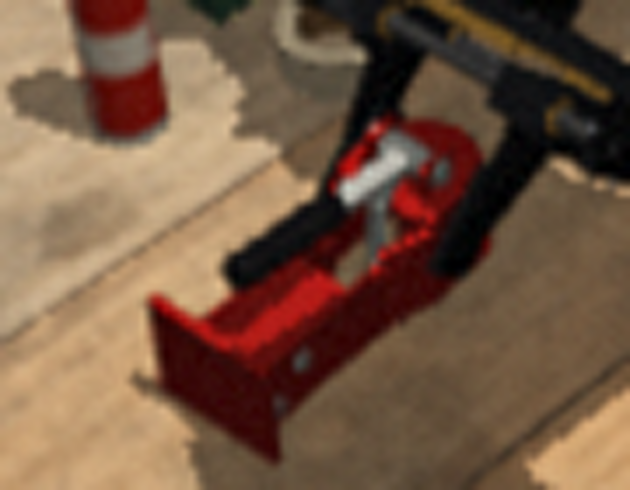

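The view shows the coupler lying level on the bench, handle back over the tongue (black grip end at crop (235,270)), with 8 N of contact. I open and back off.

>>> arm_command([
  [0,0,0,0,0,0,0],
  [0,0,0,0,0,0,-1],
  [0,0,0,0,0,0,-1],
  [0,0,0,0,0,0,-1],
  [0,0,0,0,0,-2,-1],
  [0,0,0,0,0,-5,-1],
  [0,0,0,0,0,-8.5,-1],
  [0,0,0,0,0,-12,-1],
])

```text
time_s: 8.88
tcp_pos: [0.5852, -0.0049, 0.118]
ee_rot: [[0.07, -0.995, -0.065], [-0.7, -0.095, 0.708], [-0.711, -0.004, -0.703]]
wrist_force: [1.4, -0.0, 0.6]
gripper_width: 0.975
gripper_force: 0.0
```

Run:
```python
from plan import *
np.set_printoptions(precision=4,suppress=True)
p,R=cur(); s=sense(); print(p,R[:,2],s["wrist_force"],s["joints"])
a=capture("scene");b=capture("top")
r=lambda c,x,y,w,h,k: cv2.resize(c["pixels"][y:y+h,x:x+w],None,fx=k,fy=k,interpolation=cv2.INTER_CUBIC)
cv2.imwrite("pics/g6.png",np.hstack([r(a,245,175,75,75,5),r(b,250,145,80,75,5)]))
```

```text
[ 0.5852 -0.0049  0.118 ] [-0.0648  0.7082 -0.703 ] [ 1.3714 -0.025   0.5704] [ -8.8119  34.3067   4.5246 -44.7526 -78.4945  31.0986]
```

View pics/g6.png

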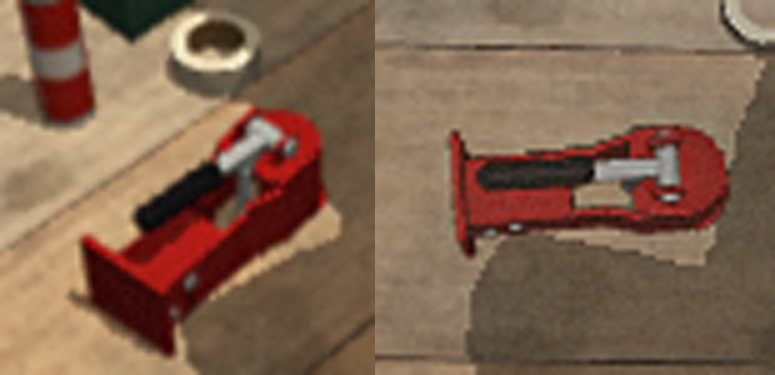

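The view shows the coupler flat on the bench. Its grip end is at top ≈(270.6,180.2), the grip/rod junction at (293.4,179), and in the scene view (273,219) and (289,209.4). The nose front is at top (320.6,181).

Run:
```python
from plan import *
np.set_printoptions(precision=4,suppress=True)
a=capture("scene");b=capture("top")
print("end",two(a,(273,219),b,(270.6,180.2)),"junction",two(a,(289,209.4),b,(293.4,179)))
for c,(x,y,w,h) in((a,(268,202,26,22)),(b,(266,172,34,14))):
    m=(c["pixels"][y:y+h,x:x+w].max(2)<55).astype(np.uint8)
    n,l,st,ce=cv2.connectedComponentsWithStats(m);i=1+np.argmax(st[1:,4])
    v,u=np.nonzero(l==i); 
    print(ce[i]+[x,y],st[i]+[x,y,0,0,0]); print(plane(c,*(ce[i]+[x,y]),.072))
P=plane(b,*[283,179.6],.072);print(P)
# red mask in top image: central axis at top of housing
xc=np.array([.09,-.996,0]);yy=np.array([.996,.09,0])
Oo=np.array([.579,.071,0])
for q in [(26,0,26),(-130,32,0),(-130,-32,0),(-130,-32,56),(-130,32,56),(-8,0,60),(-93,0,72),(-113,0,76)]:
    w=Oo+xc*q[0]/1e3+yy*q[1]/1e3+up*q[2]/1e3; print(q,proj(a,w),proj(b,w))
im=b["pixels"].astype(int); m=(im[...,2]-im[...,:2].max(2)>35)
for u in(300,305,310): r=np.flatnonzero(m[160:205,u])+160; print(u,r[0],r[-1],plane(b,u,r[0]-.5,.052),plane(b,u,r[-1]+.5,.052))
```

```text
end (array([0.5664, 0.1824, 0.0767]), np.float64(0.001420351721208531)) junction (array([0.5735, 0.1195, 0.0624]), np.float64(5.404367556611811e-05))
[281.7438 214.0331] [272 208  20  14 121]
[0.5675 0.1513 0.072 ]
[282.125  179.2308] [271 176  23   7 104]
[0.5702 0.1505 0.072 ]
[0.5692 0.148  0.072 ]
(26, 0, 26) [306.3564 203.633 ] [319.5128 179.4394]
(-130, 32, 0) [262.421  235.0171] [266.5335 174.5527]
(-130, -32, 0) [278.6438 246.3049] [267.6409 195.5664]
(-130, -32, 56) [277.1288 233.2653] [265.4157 192.2284]
(-130, 32, 56) [260.3652 221.9254] [264.2807 170.151 ]
(-8, 0, 60) [298.3678 201.8715] [307.8399 177.7563]
(-93, 0, 72) [277.6138 215.8017] [277.4123 178.9945]
(-113, 0, 76) [272.3886 218.9923] [270.0971 179.2029]
300 172 190 [0.5979 0.1018 0.052 ] [0.5428 0.1005 0.052 ]
305 170 191 [0.6041 0.0876 0.052 ] [0.5401 0.0863 0.052 ]
310 170 190 [0.6043 0.0733 0.052 ] [0.5432 0.0723 0.052 ]
```

Run:
```python
from plan import *
s2=np.sqrt(.5); xc=np.array([.09,-.996,0]);yy=np.array([.996,.09,0])
T=np.array([.569,.162,.073]); R=frame((xc-up)*s2,-yy); B=-R[:,2]
Rd=frame([0,0,-1],-yy)
plan([([.577,.08,.25],Rd,8,-.3),(T+.12*B+[0,0,.04],R,8,-.3),(T+.05*B,R,6,-.3),(T,R,6,-.3),(T,R,1,-.3)])
```

```text
# 8 rows 19.6mm 5.7deg /row
# 8 rows 21.9mm 5.6deg /row
# 6 rows 17.0mm 0.0deg /row
# 6 rows 8.3mm 0.0deg /row
# 1 rows 0.0mm 0.0deg /row
[[-0.001,0.099,0.001,-1.92,-0.0,-0.4,-0.3],[-0.001,0.198,0.001,-3.84,-0.0,-0.8,-0.3],[-0.002,0.297,0.002,-5.77,-0.0,-1.21,-0.3],[-0.003,0.396,0.003,-7.69,-0.0,-1.61,-0.3],[-0.004,0.495,0.003,-9.61,-0.0,-2.01,-0.3],[-0.004,0.594,0.004,-11.53,-0.0,-2.41,-0.3],[-0.005,0.692,0.005,-13.45,-0.0,-2.81,-0.3],[-0.006,0.791,0.005,-15.38,-0.0,-3.21,-0.3]]
[[0.0,0.098,0.0,-2.09,0.01,0.65,-0.3],[0.0,0.196,0.0,-4.18,0.01,1.3,-0.3],[0.0,0.295,0.0,-6.27,0.02,1.96,-0.3],[0.0,0.393,0.0,-8.36,0.03,2.61,-0.3],[-0.0,0.491,0.0,-10.45,0.04,3.26,-0.3],[0.0,0.589,-0.0,-12.54,0.04,3.91,-0.3],[0.0,0.687,-0.0,-14.63,0.05,4.56,-0.3],[-0.0,0.785,-0.0,-16.72,0.06,5.21,-0.3]]
[[-0.0,-0.0,0.0,-0.47,-0.0,1.64,-0.3],[-0.0,-0.0,0.0,-0.94,0.0,3.28,-0.3],[-0.0,-0.0,0.0,-1.41,-0.0,4.91,-0.3],[-0.0,-0.0,0.0,-1.89,-0.0,6.55,-0.3],[-0.0,-0.0,0.0,-2.36,-0.0,8.19,-0.3],[-0.0,-0.0,0.0,-2.83,-0.0,9.83,-0.3],[-0.0,-0.0,0.0,-2.83,-0.0,10.66,-0.3],[-0.0,-0.0,0.0,-2.83,-0.0,11.5,-0.3]]
[[0.0,0.0,0.0,0.0,0.0,0.83,-0.3],[0.0,0.0,0.0,-0.0,0.0,1.67,-0.3],[0.0,0.0,0.0,-0.0,0.0,2.5,-0.3],[0.0,0.0,0.0,-0.0,0.0,3.33,-0.3],[0.0,0.0,0.0,-0.0,0.0,3.33,-0.3]]
```

>>> arm_command([
  [0,0.1,0,-1.9,0,-0.4,-0.3],
  [0,0.2,0,-3.8,0,-0.8,-0.3],
  [0,0.3,0,-5.8,0,-1.2,-0.3],
  [0,0.4,0,-7.7,0,-1.6,-0.3],
  [0,0.5,0,-9.6,0,-2,-0.3],
  [-0.004,0.594,0.004,-11.5,0,-2.4,-0.3],
  [-0.005,0.692,0.005,-13.5,0,-2.8,-0.3],
  [-0.006,0.791,0.005,-15.4,0,-3.2,-0.3],
])

```text
time_s: 9.75
tcp_pos: [0.5759, 0.0823, 0.2497]
ee_rot: [[0.093, -0.996, -0.001], [-0.996, -0.093, -0.004], [0.004, 0.002, -1.0]]
wrist_force: [-1.0, -0.6, -0.8]
gripper_width: 0.656
gripper_force: 0.0
```

>>> arm_command([
  [0,0.098,0,-2.1,0,0.65,-0.3],
  [0,0.196,0,-4.2,0,1.3,-0.3],
  [0,0.295,0,-6.3,0,2,-0.3],
  [0,0.393,0,-8.4,0,2.6,-0.3],
  [0,0.491,0,-10.5,0,3.3,-0.3],
  [0,0.589,0,-12.5,0,3.9,-0.3],
  [0,0.687,0,-14.6,0.1,4.6,-0.3],
  [0,0.785,0,-16.7,0.1,5.2,-0.3],
])

```text
time_s: 10.42
tcp_pos: [0.5588, 0.2484, 0.1961]
ee_rot: [[0.068, -0.996, 0.065], [-0.7, -0.094, -0.708], [0.711, 0.003, -0.703]]
wrist_force: [1.5, 0.4, 0.4]
gripper_width: 0.647
gripper_force: 0.0
```

>>> arm_command([
  [0,0,0,-0.5,0,1.6,-0.3],
  [0,0,0,-0.9,0,3.3,-0.3],
  [0,0,0,-1.4,0,4.9,-0.3],
  [0,0,0,-1.9,0,6.6,-0.3],
  [0,0,0,-2.4,0,8.2,-0.3],
  [0,0,0,-2.8,0,9.8,-0.3],
  [0,0,0,-2.8,0,9.8,-0.3],
])

```text
time_s: 11.0
tcp_pos: [0.5621, 0.1951, 0.1045]
ee_rot: [[0.07, -0.996, 0.058], [-0.7, -0.091, -0.708], [0.71, 0.009, -0.704]]
wrist_force: [-1.2, -0.2, 0.3]
gripper_width: 0.648
gripper_force: 0.0
```

Run:
```python
from plan import *
np.set_printoptions(precision=4,suppress=True)
s2=np.sqrt(.5); xc=np.array([.09,-.996,0]);yy=np.array([.996,.09,0])
T=np.array([.569,.162,.073]); R=frame((xc-up)*s2,-yy)
s=sense();print(*cur(),s["wrist_force"],s["joints"],s["gripper_width"])
plan([(T,R,7,-.3)])
b=capture("top"); x,y,w,h=266,172,34,14
m=(b["pixels"][y:y+h,x:x+w].max(2)<55).astype(np.uint8)
n,l,st,ce=cv2.connectedComponentsWithStats(m)
for i in range(1,n):
  if st[i,4]>15: print(ce[i]+[x,y],st[i]+[x,y,0,0,0],plane(b,*(ce[i]+[x,y]),.072))
```

```text
[0.5621 0.1951 0.1045] [[ 0.0704 -0.9958  0.0578]
 [-0.7005 -0.0906 -0.7079]
 [ 0.7102  0.0094 -0.704 ]] [-1.1944 -0.1733  0.3199] [ 47.5896  38.3123 -16.9629  33.0748 -72.359  -63.2874] 0.6475399575982561
# 7 rows 6.6mm 0.1deg /row
[[0.001,-0.001,0.001,0.02,-0.06,0.66,-0.3],[0.002,-0.001,0.002,0.04,-0.12,1.31,-0.3],[0.003,-0.002,0.003,0.06,-0.18,1.97,-0.3],[0.004,-0.002,0.004,0.07,-0.24,2.63,-0.3],[0.004,-0.003,0.005,0.09,-0.3,3.28,-0.3],[0.005,-0.004,0.006,0.11,-0.36,3.94,-0.3],[0.006,-0.004,0.007,0.13,-0.42,4.6,-0.3]]
[282.2473 179.1828] [271 176  23   7  93] [0.5703 0.1501 0.072 ]
```

>>> arm_command([
  [0,0,0,0,-0.1,0.7,-0.3],
  [0,0,0,0,-0.1,1.3,-0.3],
  [0.003,0,0.003,0.1,-0.2,2,-0.3],
  [0.004,0,0.004,0.1,-0.2,2.6,-0.3],
  [0.005,0,0.005,0.1,-0.3,3.3,-0.3],
  [0.006,-0.004,0.006,0.1,-0.4,3.9,-0.3],
  [0.006,-0.004,0.007,0.1,-0.4,4.6,-0.3],
  [0.006,-0.004,0.007,0.1,-0.4,4.6,-0.3],
])

```text
time_s: 11.72
tcp_pos: [0.5713, 0.1628, 0.0757]
ee_rot: [[0.059, -0.996, 0.067], [-0.707, -0.089, -0.701], [0.705, -0.006, -0.71]]
wrist_force: [-0.8, -0.4, -0.1]
gripper_width: 0.654
gripper_force: 0.0
```

>>> arm_command([
  [0,0,0,0,0,0,0],
  [0,0,0,0,0,0,0.3],
  [0,0,0,0,0,0,0.5],
  [0,0,0,0,0,0,0.7],
  [0,0,0,0,0,0,1],
  [0,0,0,0,0,0,1],
  [0,0,0,0,0,0,1],
  [0,0,0,0,0,0,1],
])

```text
time_s: 12.38
tcp_pos: [0.5714, 0.1644, 0.0768]
ee_rot: [[0.059, -0.996, 0.069], [-0.707, -0.09, -0.701], [0.704, -0.007, -0.71]]
wrist_force: [-2.9, 1.7, 2.4]
gripper_width: 0.178
gripper_force: 30.0
```

```bash
cat > arc.py <<'E'
from plan import *
import io,contextlib
def arc(pv,ax,total,n,hand):
    p,R=cur()
    def pose(a):
        Q=Ro.from_rotvec(np.radians(a)*ax).as_matrix(); return pv+Q@(p-pv),Q@R
    f=io.StringIO()
    with contextlib.redirect_stdout(f): plan([(*pose(total*i/n),1,hand) for i in range(1,n+1)])
    print("\n".join(l for l in f.getvalue().split("\n") if l[:1]!="#"))
E
python3 - <<'E'
from arc import *
np.set_printoptions(precision=4,suppress=True)
s=sense();p,R=cur();print(p,R,s["wrist_force"],s["gripper_width"],s["gripper_force"])
yy=np.array([.996,.09,0])
Oo=np.array([.5775,.0695,0]);xc=np.array([.09,-.996,0])
pv=Oo-.008*xc+.060*up; print(pv,np.linalg.norm(p-pv))
arc(pv,yy,86,24,1)
E
```

```text
[0.5714 0.1644 0.0768] [[ 0.059  -0.9959  0.0687]
 [-0.7075 -0.0903 -0.701 ]
 [ 0.7043 -0.0072 -0.7099]] [-2.8955  1.6991  2.368 ] 0.17816840386216692 29.988341596908867
[0.5768 0.0775 0.06  ] 0.0886608134075096
[[-0.0,-0.063,0.0,0.47,-0.0,-0.3,1],[-0.001,-0.125,0.001,0.95,-0.01,-0.57,1],[-0.001,-0.188,0.001,1.45,-0.01,-0.8,1],[-0.001,-0.25,0.001,1.97,-0.02,-1.01,1],[-0.002,-0.313,0.002,2.49,-0.02,-1.18,1],[-0.002,-0.375,0.002,3.03,-0.02,-1.32,1],[-0.002,-0.438,0.002,3.58,-0.03,-1.43,1],[-0.002,-0.5,0.003,4.12,-0.03,-1.5,1]]
[[-0.0,-0.063,0.0,0.47,-0.0,-0.3,1],[-0.001,-0.125,0.001,0.95,-0.01,-0.57,1],[-0.001,-0.188,0.001,1.45,-0.01,-0.8,1],[-0.001,-0.25,0.001,1.97,-0.02,-1.01,1],[-0.002,-0.313,0.002,2.49,-0.02,-1.18,1],[-0.002,-0.375,0.002,3.03,-0.02,-1.32,1],[-0.002,-0.438,0.002,3.58,-0.03,-1.43,1],[-0.002,-0.5,0.003,4.12,-0.03,-1.5,1]]
[[-0.0,-0.063,0.0,0.47,-0.0,-0.3,1],[-0.001,-0.125,0.001,0.95,-0.01,-0.57,1],[-0.001,-0.188,0.001,1.45,-0.01,-0.8,1],[-0.001,-0.25,0.001,1.97,-0.02,-1.01,1],[-0.002,-0.313,0.002,2.49,-0.02,-1.18,1],[-0.002,-0.375,0.002,3.03,-0.02,-1.32,1],[-0.002,-0.438,0.002,3.58,-0.03,-1.43,1],[-0.002,-0.5,0.003,4.12,-0.03,-1.5,1]]
```

>>> arm_command([
  [0,-0.063,0,0.47,0,-0.3,1],
  [0,-0.125,0,0.95,0,-0.57,1],
  [0,-0.188,0,1.45,0,-0.8,1],
  [0,-0.25,0,1.97,0,-1,1],
  [0,-0.313,0,2.5,0,-1.18,1],
  [0,-0.375,0,3.03,0,-1.32,1],
  [0,-0.438,0,3.58,0,-1.43,1],
  [0,-0.5,0,4.12,0,-1.5,1],
])

```text
time_s: 13.05
tcp_pos: [0.5726, 0.1459, 0.116]
ee_rot: [[0.085, -0.996, 0.032], [-0.958, -0.09, -0.272], [0.273, -0.007, -0.962]]
wrist_force: [-0.8, -0.1, -2.6]
gripper_width: 0.176
gripper_force: 30.0
```

>>> arm_command([
  [0,-0.063,0,0.47,0,-0.3,1],
  [0,-0.125,0,0.95,0,-0.57,1],
  [0,-0.188,0,1.45,0,-0.8,1],
  [0,-0.25,0,1.97,0,-1,1],
  [0,-0.313,0,2.5,0,-1.18,1],
  [0,-0.375,0,3.03,0,-1.32,1],
  [0,-0.438,0,3.58,0,-1.43,1],
  [0,-0.5,0,4.12,0,-1.5,1],
])

```text
time_s: 13.72
tcp_pos: [0.5753, 0.1107, 0.1414]
ee_rot: [[0.09, -0.996, -0.014], [-0.971, -0.091, 0.221], [-0.221, -0.006, -0.975]]
wrist_force: [-0.1, 0.0, -5.6]
gripper_width: 0.175
gripper_force: 30.0
```

Run:
```python
from arc import *
np.set_printoptions(precision=4,suppress=True)
s=sense();p,R=cur();print(p,R[:,2],s["wrist_force"],s["gripper_width"],s["gripper_force"],s["joints"])
b=capture("top");a=capture("scene")
for c,box in((b,(262,168,320-262,30)),(a,(250,200,60,50))):
    x,y,w,h=box; im=c["pixels"][y:y+h,x:x+w].astype(int); m=(im[...,2]-im[...,:2].max(2)>35); v,u=np.nonzero(m); print(u.min()+x,u.max()+x,v.min()+y,v.max()+y,m.sum())
```

```text
[0.5753 0.1107 0.1414] [-0.0141  0.2207 -0.9752] [-0.0955  0.0416 -5.5671] 0.17497325673456096 29.996696691960096 [ 20.0641  23.3378  -8.5088 -14.9349 -55.4154  -6.6021]
271 319 172 191 285
259 309 200 245 1147
```

Run:
```python
from arc import *
yy=np.array([.996,.09,0])
p,R=cur(); pv=np.array([.5768,.0775,.060]); 
print(np.linalg.norm(p-pv), np.degrees(np.arctan2((p-pv)[2],(p-pv)[1])))
# radius shrinks by 3 mm in the first rows
ks=[]
for i in range(1,10):
    a=np.radians(29*min(i,8)/8); Q=Ro.from_rotvec(a*yy).as_matrix(); d=Q@(p-pv); d*=(1-.003*min(i,3)/3/np.linalg.norm(d)); ks.append((pv+d,Q@R,1,1))
plan(ks[:8])
```

```text
0.08756705485432797 69.09372235779522
# 1 rows 5.6mm 3.6deg /row
# 1 rows 5.5mm 3.6deg /row
# 1 rows 5.5mm 3.6deg /row
# 1 rows 5.3mm 3.6deg /row
# 1 rows 5.3mm 3.6deg /row
# 1 rows 5.3mm 3.6deg /row
# 1 rows 5.3mm 3.6deg /row
# 1 rows 5.3mm 3.6deg /row
[[-0.0,-0.063,0.0,0.52,-0.0,-0.2,1],[-0.0,-0.127,0.001,1.05,0.0,-0.37,1],[-0.0,-0.19,0.001,1.58,0.0,-0.5,1],[-0.001,-0.253,0.002,2.08,-0.0,-0.69,1],[-0.001,-0.316,0.002,2.59,-0.0,-0.85,1],[-0.001,-0.38,0.003,3.11,-0.01,-0.98,1],[-0.001,-0.443,0.003,3.64,-0.01,-1.07,1],[-0.001,-0.506,0.004,4.17,-0.01,-1.13,1]]
```

>>> arm_command([
  [0,-0.063,0,0.52,0,-0.2,1],
  [0,-0.127,0,1.05,0,-0.37,1],
  [0,-0.19,0,1.58,0,-0.5,1],
  [0,-0.253,0.002,2.08,0,-0.69,1],
  [0,-0.316,0.002,2.6,0,-0.85,1],
  [0,-0.38,0.003,3.1,0,-0.98,1],
  [0,-0.443,0.003,3.64,0,-1.07,1],
  [0,-0.5,0.004,4.12,0,-1.1,1],
])

```text
time_s: 14.48
tcp_pos: [0.5803, 0.0684, 0.1468]
ee_rot: [[0.072, -0.996, -0.054], [-0.747, -0.09, 0.658], [-0.661, -0.008, -0.751]]
wrist_force: [-3.3, 0.4, 9.9]
gripper_width: 0.175
gripper_force: 30.1
```

Run:
```python
from arc import *
np.set_printoptions(precision=4,suppress=True)
s=sense();p,R=cur();print(p,R[:,2],s["wrist_force"],s["moment"],s["gripper_width"],s["gripper_force"],s["joints"])
pv=np.array([.5768,.0775,.060]);print(np.linalg.norm(p-pv), np.degrees(np.arctan2((p-pv)[2],(p-pv)[1])))
b=capture("top");a=capture("scene")
for c,box in((b,(255,165,320-255,35)),(a,(250,200,60,50))):
    x,y,w,h=box; im=c["pixels"][y:y+h,x:x+w].astype(int); m=(im[...,2]-im[...,:2].max(2)>35); v,u=np.nonzero(m); print(u.min()+x,u.max()+x,v.min()+y,v.max()+y,m.sum())
```

```text
[0.5803 0.0684 0.1468] [-0.0537  0.6584 -0.7508] [-3.28    0.4314  9.8645] [0.2398 0.9036 0.4685] 0.17457322276774198 30.088788676075637 [ -0.476   28.9419   1.4467 -43.4992 -72.8935  23.0829]
0.0873691463405389 95.99442711967002
265 319 170 195 572
250 309 200 249 1558
```

>>> arm_command([
  [0,-0.02,0,0.16,0,0.06,1],
  [0,-0.04,0,0.32,0,0.12,1],
  [0,-0.06,0,0.48,0,0.18,1],
  [0,-0.06,0,0.48,0,0.18,1],
])

```text
time_s: 14.92
tcp_pos: [0.5807, 0.0666, 0.1449]
ee_rot: [[0.072, -0.996, -0.058], [-0.706, -0.092, 0.703], [-0.705, -0.009, -0.709]]
wrist_force: [-3.6, 0.3, 20.8]
gripper_width: 0.177
gripper_force: 30.0
```

Run:
```python
from arc import *
np.set_printoptions(precision=4,suppress=True)
s=sense();p,R=cur();print(p,R[:,2],s["wrist_force"],s["moment"],s["gripper_width"])
pv=np.array([.5768,.0775,.060]);print(np.linalg.norm(p-pv), np.degrees(np.arctan2((p-pv)[2],(p-pv)[1])))
```

```text
[0.5807 0.0666 0.1449] [-0.0583  0.7027 -0.7091] [-3.5679  0.3476 20.8354] [2.6572 1.3062 0.7646] 0.17699385906578033
0.08568948779700691 97.3418161147077
```

>>> arm_command([
  [0,0,0,0,0,-0.2,1],
  [0,0,0,0,0,-0.3,0.5],
  [0,0,0,0,0,-0.3,0],
  [0,0,0,0,0,-0.3,0],
  [0,0,0,0,0,-0.3,0],
  [0,0,0,0,0,-3,-0.2],
  [0,0,0,0,0,-7,-0.3],
  [0,0,0,0,0,-11,-0.3],
])

```text
time_s: 15.58
tcp_pos: [0.5858, -0.0117, 0.2169]
ee_rot: [[0.064, -0.996, -0.061], [-0.709, -0.089, 0.7], [-0.703, -0.002, -0.712]]
wrist_force: [0.8, 0.0, 0.0]
gripper_width: 0.601
gripper_force: 0.0
```

>>> arm_command([
  [0,0,0,0,0,-2,-0.3],
  [0,0,0,0,0,-4,-0.3],
  [0,0,0,0,0,-4,-0.3],
])

```text
time_s: 15.83
tcp_pos: [0.5902, -0.0424, 0.2483]
ee_rot: [[0.068, -0.996, -0.052], [-0.711, -0.085, 0.698], [-0.7, -0.011, -0.714]]
wrist_force: [1.0, -0.2, 0.2]
gripper_width: 0.647
gripper_force: 0.0
```

Run:
```python
from arc import *
np.set_printoptions(precision=4,suppress=True)
s=sense();p,R=cur();print(p,R[:,2],s["wrist_force"])
b=capture("top");a=capture("scene")
for n,c,box in(("top",b,(255,155,330-255,50)),("scene",a,(250,180,70,70))):
    x,y,w,h=box; im=c["pixels"][y:y+h,x:x+w].astype(int); m=(im[...,2]-im[...,:2].max(2)>35); v,u=np.nonzero(m); print(n,u.min()+x,u.max()+x,v.min()+y,v.max()+y,m.sum())
im=b["pixels"].astype(int); m=(im[...,2]-im[...,:2].max(2)>35)
for u in range(264,322,3):
    r=np.flatnonzero(m[160:205,u])+160
    if len(r): print(u,r[0],r[-1],plane(b,u,(r[0]+r[-1])/2,.04)[:2])
for q in [(26,0,26),(-130,32,56),(-130,-32,0)]:
    w=np.array([.5775,.0695,0])+np.array([.09,-.996,0])*q[0]/1e3+np.array([.996,.09,0])*q[1]/1e3+up*q[2]/1e3; print(q,proj(a,w),proj(b,w))
# black grip
for c,(x,y,w,h) in((a,(270,150,50,60)),(b,(295,140,40,45))):
    k=(c["pixels"][y:y+h,x:x+w].max(2)<55).astype(np.uint8)
    n,l,st,ce=cv2.connectedComponentsWithStats(k)
    for i in range(1,n):
      if st[i,4]>20: print("blk",ce[i]+[x,y],st[i]+[x,y,0,0,0])
```

```text
[ 0.5902 -0.0424  0.2483] [-0.0517  0.698  -0.7143] [ 1.0318 -0.2312  0.2254]
top 265 320 170 196 681
scene 250 319 180 249 2028
267 172 193 [0.5667 0.1962]
270 177 196 [0.5552 0.1871]
273 177 189 [0.5655 0.1789]
276 176 190 [0.5657 0.1703]
279 176 191 [0.5644 0.1616]
282 176 191 [0.5645 0.153 ]
285 175 190 [0.5676 0.1445]
288 175 190 [0.5677 0.1359]
291 175 190 [0.5679 0.1272]
294 174 187 [0.5739 0.1188]
297 173 190 [0.5711 0.1101]
300 172 190 [0.5727 0.1015]
303 170 190 [0.5758 0.0929]
306 170 190 [0.576  0.0843]
309 182 189 [0.56   0.0754]
312 176 190 [0.5675 0.0669]
315 171 190 [0.575  0.0584]
318 173 188 [0.5751 0.0498]
(26, 0, 26) [307.0663 203.6296] [320.0204 179.9507]
(-130, 32, 56) [261.1329 221.9223] [264.7857 170.6725]
(-130, -32, 0) [279.4055 246.3023] [268.1277 196.0741]
blk [288.5164 166.5738] [270 150  39  33 366]
blk [298.1064 181.6383] [296 172   6  20  94]
blk [310.1346 171.5577] [307 167   7  10  52]
```

Run:
```python
from plan import *
yy=np.array([.996,.092,0]); R=frame([0,0,-1],-yy)
plan([([.572,.145,.25],R,8,-1),([.570,.145,.06],R,8,-1),([.570,.145,.021],R,5,-1)])
```

```text
# 8 rows 23.1mm 5.6deg /row
# 8 rows 23.8mm 0.0deg /row
# 5 rows 7.8mm 0.0deg /row
[[-0.001,0.097,-0.0,-1.69,0.01,1.59,-1],[-0.002,0.195,-0.001,-3.37,0.02,3.17,-1],[-0.003,0.292,-0.001,-5.06,0.03,4.76,-1],[-0.004,0.39,-0.002,-6.74,0.04,6.35,-1],[-0.005,0.487,-0.002,-8.43,0.05,7.93,-1],[-0.006,0.585,-0.003,-10.11,0.06,9.52,-1],[-0.007,0.682,-0.003,-11.8,0.07,11.11,-1],[-0.007,0.78,-0.004,-13.49,0.08,12.69,-1]]
[[-0.0,0.0,-0.0,-0.0,0.02,2.38,-1],[-0.0,0.0,-0.0,-0.0,0.05,4.75,-1],[-0.0,0.0,-0.0,-0.01,0.07,7.13,-1],[-0.0,0.0,-0.0,-0.01,0.1,9.5,-1],[-0.0,0.0,-0.0,-0.01,0.12,11.88,-1],[-0.0,0.0,-0.0,-0.01,0.15,14.25,-1],[-0.0,0.0,-0.0,-0.02,0.17,16.63,-1],[-0.0,0.0,-0.0,-0.02,0.2,19.0,-1]]
[[0.0,0.0,0.0,0.0,0.0,0.78,-1],[0.0,0.0,0.0,0.0,0.0,1.56,-1],[0.0,0.0,0.0,0.0,0.0,2.34,-1],[0.0,0.0,0.0,0.0,0.0,3.12,-1],[0.0,0.0,0.0,0.0,0.0,3.9,-1]]
```

>>> arm_command([
  [0,0.1,0,-1.7,0,1.6,-1],
  [0,0.2,0,-3.4,0,3.2,-1],
  [0,0.3,0,-5.1,0,4.8,-1],
  [0,0.39,0,-6.7,0,6.3,-1],
  [-0.005,0.487,0,-8.4,0,7.9,-1],
  [-0.006,0.585,-0.003,-10.1,0,9.5,-1],
  [-0.007,0.682,-0.003,-11.8,0.1,11.1,-1],
  [-0.007,0.78,-0.004,-13.5,0.1,12.7,-1],
])

```text
time_s: 16.6
tcp_pos: [0.5703, 0.1474, 0.2498]
ee_rot: [[0.096, -0.995, 0.001], [-0.995, -0.096, -0.005], [0.006, -0.001, -1.0]]
wrist_force: [0.8, -0.1, -0.5]
gripper_width: 0.992
gripper_force: 0.0
```

>>> arm_command([
  [0,0,0,0,0,2.4,-1],
  [0,0,0,0,0,4.8,-1],
  [0,0,0,0,0.1,7.2,-1],
  [0,0,0,0,0.1,9.6,-1],
  [0,0,0,0,0.1,12,-1],
  [0,0,0,0,0.2,14.4,-1],
  [0,0,0,0,0.2,16.7,-1],
  [0,0,0,0,0.2,16.7,-1],
])

```text
time_s: 17.27
tcp_pos: [0.5651, 0.1439, 0.0771]
ee_rot: [[0.094, -0.996, -0.011], [-0.996, -0.094, -0.006], [0.005, 0.011, -1.0]]
wrist_force: [-1.0, -0.0, -0.9]
gripper_width: 0.999
gripper_force: 0.0
```

Run:
```python
from plan import *
np.set_printoptions(precision=4,suppress=True)
yy=np.array([.996,.092,0]); R=frame([0,0,-1],-yy)
s=sense();print(*cur(),s["wrist_force"],s["gripper_width"])
plan([([.570,.145,.021],R,7,-1)])
```

```text
[0.5651 0.1439 0.0771] [[ 0.0936 -0.9955 -0.011 ]
 [-0.9956 -0.0936 -0.0057]
 [ 0.0046  0.0115 -0.9999]] [-0.9556 -0.0166 -0.8936] 0.9990580149860515
# 7 rows 8.1mm 0.1deg /row
[[0.002,-0.001,0.0,-0.01,-0.08,0.8,-1],[0.003,-0.001,0.0,-0.03,-0.16,1.6,-1],[0.005,-0.002,0.001,-0.04,-0.24,2.4,-1],[0.007,-0.003,0.001,-0.05,-0.32,3.2,-1],[0.008,-0.003,0.001,-0.07,-0.41,4.01,-1],[0.01,-0.004,0.001,-0.08,-0.49,4.81,-1],[0.011,-0.005,0.002,-0.09,-0.57,5.61,-1]]
```

>>> arm_command([
  [0.005,-0.002,0,0,-0.4,0.4,-1],
  [0.01,-0.003,0,0,-0.5,1.6,-1],
  [0.011,-0.005,0,0,-0.5,2.6,-1],
  [0.011,-0.005,0,0,-0.5,3.5,-1],
  [0.011,-0.005,0,0,-0.5,4.3,-1],
  [0.011,-0.005,0,0,-0.5,5,-1],
  [0.011,-0.005,0,0,-0.5,5.5,-1],
  [0.011,-0.005,0,0,-0.5,5.5,-1],
])

```text
time_s: 17.93
tcp_pos: [0.5744, 0.145, 0.0275]
ee_rot: [[0.093, -0.996, 0.01], [-0.996, -0.093, 0.005], [-0.004, -0.01, -1.0]]
wrist_force: [-0.5, -1.4, -1.0]
gripper_width: 1.001
gripper_force: 0.0
```

>>> arm_command([
  [0,0,0,0,0,0,-0.4],
  [0,0,0,0,0,0,0],
  [0,0,0,0,0,0,0.2],
  [0,0,0,0,0,0,0.5],
  [0,0,0,0,0,0,1],
  [0,0,0,0,0,0,1],
  [0,0,0,0,0,0,1],
  [0,0,0,0,0,0,1],
])

```text
time_s: 18.6
tcp_pos: [0.5729, 0.1447, 0.0283]
ee_rot: [[0.093, -0.996, 0.007], [-0.996, -0.092, 0.004], [-0.003, -0.007, -1.0]]
wrist_force: [-8.1, 0.8, 6.4]
gripper_width: 0.481
gripper_force: 3.9
```

Run:
```python
from plan import *
np.set_printoptions(precision=4,suppress=True)
s=sense();print(*cur(),s["wrist_force"],s["moment"],s["gripper_width"],s["gripper_force"])
```

```text
[0.5729 0.1447 0.0283] [[ 0.0925 -0.9957  0.007 ]
 [-0.9957 -0.0925  0.0039]
 [-0.0032 -0.0073 -1.    ]] [-8.1217  0.841   6.4165] [ 0.4686  2.7539 -0.0004] 0.4806717682672831 3.9046655719721457
```

>>> arm_command([
  [0,0,0,0,0.15,0,1],
  [0,0,0,0,0.3,0,1],
  [0,0,0,0,0.3,0,1],
  [0,0,0,0,0.3,0,1],
])

```text
time_s: 18.93
tcp_pos: [0.5721, 0.1447, 0.0284]
ee_rot: [[0.094, -0.996, 0.012], [-0.996, -0.093, 0.005], [-0.004, -0.012, -1.0]]
wrist_force: [1.6, -2.3, -1.5]
gripper_width: 0.46
gripper_force: 29.9
```

Run:
```python
from plan import *
np.set_printoptions(precision=4,suppress=True)
s=sense();print(*cur(),s["wrist_force"],s["moment"],s["gripper_width"],s["gripper_force"])
```

```text
[0.5721 0.1447 0.0284] [[ 0.0935 -0.9955  0.0118]
 [-0.9956 -0.0935  0.0051]
 [-0.004  -0.0122 -0.9999]] [ 1.5923 -2.2902 -1.4894] [-0.6275 -0.0079  0.1287] 0.46032808883729237 29.88763659959659
```

Run:
```python
from plan import *
np.set_printoptions(precision=4,suppress=True)
px={}
for n,(x,y,w,h),r in(("scene",(360,130,32,34),(5,8)),("top",(412,160,36,36),(6,9))):
    c=capture(n); g=cv2.resize(cv2.cvtColor(c["pixels"],cv2.COLOR_BGR2GRAY)[y:y+h,x:x+w],None,fx=8,fy=8,interpolation=cv2.INTER_CUBIC)
    ci=cv2.HoughCircles(g,cv2.HOUGH_GRADIENT,1.5,40,param1=120,param2=15,minRadius=r[0]*8-8,maxRadius=r[1]*8)
    print(n,[((k[0]+.5)/8-.5+x,(k[1]+.5)/8-.5+y,k[2]/8) for k in ci[0][:3]])
    k=ci[0][0]; px[n]=(c,((k[0]+.5)/8-.5+x,(k[1]+.5)/8-.5+y)); f=cam(c)[0]
    o,_=ray(c,0,0); print("exp r",f*.02/np.linalg.norm(o-[.582,-.273,.075]),plane(c,*px[n][1],.075))
print(two(*px["scene"],*px["top"]))
```

```text
Traceback (most recent call last):
TypeError: 'NoneType' object is not subscriptable
```

>>> arm_command([
  [0,0,0,0,0,-0.5,1],
  [0,0,0,0,0,-1.5,1],
  [0,0,0,0,0,-3,1],
  [0,0,0,0,0,-5,1],
  [0,0,0,0,0,-7,1],
  [0,0,0,0,0,-9,1],
  [0,0,0,0,0,-10,1],
  [0,0,0,0,0,-10,1],
])

```text
time_s: 19.65
tcp_pos: [0.5721, 0.1453, 0.1314]
ee_rot: [[0.094, -0.995, 0.017], [-0.996, -0.094, 0.008], [-0.007, -0.018, -1.0]]
wrist_force: [1.8, -0.6, -7.3]
gripper_width: 0.457
gripper_force: 29.8
```

Run:
```python
from plan import *
np.set_printoptions(precision=4,suppress=True)
s=sense();print(*cur(),s["wrist_force"],s["moment"],s["gripper_width"],s["gripper_force"])
sx=np.array([.0785,-.997,0]); R=frame([0,0,-1],[-.997,-.0785,0])
ball=np.array([.5835,-.273,.075])
tgt=ball-.145*sx; tgt[2]=.105+.0284
print(tgt); plan([(tgt,R,12,1)])
```

```text
[0.5721 0.1453 0.1314] [[ 0.0936 -0.9955  0.017 ]
 [-0.9956 -0.0935  0.0084]
 [-0.0068 -0.0177 -0.9998]] [ 1.8154 -0.6018 -7.3389] [ 0.2207  0.0917 -0.0539] 0.45664172634081035 29.836853281594813
[ 0.5721 -0.1284  0.1334]
# 12 rows 22.8mm 0.1deg /row
[[-0.001,0.001,0.001,2.27,0.21,-0.04,1],[-0.003,0.001,0.003,4.54,0.43,-0.07,1],[-0.004,0.002,0.004,6.81,0.64,-0.11,1],[-0.006,0.002,0.005,9.08,0.85,-0.14,1],[-0.007,0.003,0.006,11.36,1.06,-0.18,1],[-0.009,0.003,0.008,13.63,1.28,-0.21,1],[-0.01,0.004,0.009,15.9,1.49,-0.25,1],[-0.012,0.005,0.01,18.17,1.7,-0.29,1]]
[[-0.001,0.001,0.001,2.27,0.19,-0.02,1],[-0.003,0.001,0.003,4.55,0.38,-0.05,1],[-0.004,0.002,0.004,6.82,0.57,-0.07,1],[-0.006,0.002,0.005,9.09,0.76,-0.09,1]]
```

>>> arm_command([
  [-0.001,0,0.001,2.3,0.2,0,1],
  [-0.002,0,0.003,4.5,0.4,0,1],
  [-0.003,0,0.004,6.8,0.6,-0.1,1],
  [-0.004,0,0.005,9.1,0.85,-0.1,1],
  [-0.004,0,0.006,11.4,1.1,-0.2,1],
  [-0.005,0,0.008,13.6,1.3,-0.2,1],
  [-0.005,0,0.009,15.9,1.5,-0.25,1],
  [-0.005,0,0.01,18.2,1.7,-0.3,1],
])

```text
time_s: 20.32
tcp_pos: [0.5694, -0.0393, 0.1287]
ee_rot: [[0.083, -0.997, 0.003], [-0.997, -0.083, 0.005], [-0.005, -0.004, -1.0]]
wrist_force: [-0.3, 0.0, -7.3]
gripper_width: 0.458
gripper_force: 29.8
```

>>> arm_command([
  [0,0,0.001,2.3,0.2,0,1],
  [0,0,0.003,4.5,0.4,0,1],
  [0,0,0.004,6.5,0.55,-0.1,1],
  [0,0,0.005,8,0.7,-0.1,1],
  [0,0,0.005,9,0.8,-0.1,1],
  [0,0,0.005,9,0.8,-0.1,1],
])

```text
time_s: 20.82
tcp_pos: [0.5692, -0.1303, 0.1295]
ee_rot: [[0.076, -0.997, 0.004], [-0.997, -0.076, 0.005], [-0.005, -0.004, -1.0]]
wrist_force: [-0.1, 0.8, -7.8]
gripper_width: 0.461
gripper_force: 29.8
```

Run:
```python
from plan import *
np.set_printoptions(precision=4,suppress=True)
s=sense();print(*cur(),s["wrist_force"],s["gripper_width"],s["joints"])
r=lambda c,x,y,w,h,k: cv2.resize(c["pixels"][y:y+h,x:x+w],None,fx=k,fy=k,interpolation=cv2.INTER_CUBIC)
a=capture("scene");b=capture("top")
cv2.imwrite("pics/m1.png",np.hstack([r(a,320,110,80,80,5),r(b,370,140,80,80,5)]))
```

```text
[ 0.5692 -0.1303  0.1295] [[ 0.0756 -0.9971  0.0037]
 [-0.9971 -0.0756  0.0053]
 [-0.005  -0.0041 -1.    ]] [-0.1142  0.7771 -7.7561] 0.4606214138004117 [  2.8419  23.8954 -14.0384  -0.3737 -51.8379   1.726 ]
```

View pics/m1.png

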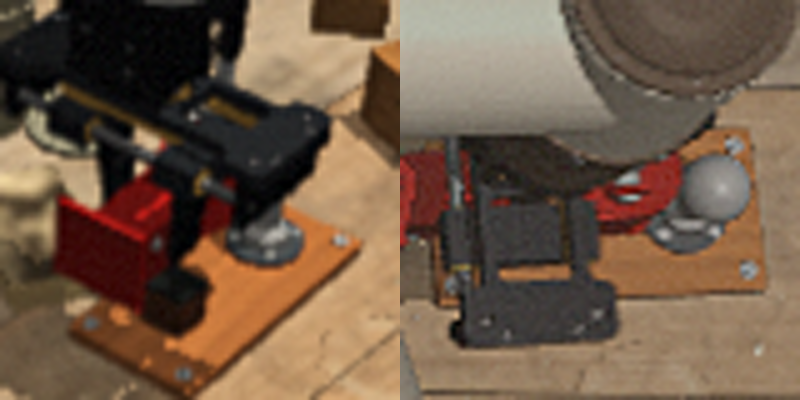

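The view shows the coupler held level just behind the ball. In the top view the nose front is at ≈(426.6,177), the ball centre at (433,177.4) and the housing's near edge at row ≈186.6.

Run:
```python
from plan import *
np.set_printoptions(precision=4,suppress=True)
b=capture("top"); im=b["pixels"].astype(int); m=(im[...,2]-im[...,:2].max(2)>35)&(im[...,1]<70)
sub=m[165:195,405:440]
for i,r in enumerate(sub):
    u=np.flatnonzero(r); 
    if len(u): print(165+i,405+u[0],405+u[-1],len(u))
for u in range(408,428,2):
    r=np.flatnonzero(m[165:195,u])+165; print("col",u,(r[0],r[-1]) if len(r) else None)
p,R=cur(); xc=R[:,0];yy=-R[:,1]; 
# expected origin with TCP at coupler x=-75
O=p+.075*xc; O[2]=p[2]-.0284
ring=lambda z:[proj(b,O+xc*.026*np.cos(t)+yy*.026*np.sin(t)+up*z) for t in np.linspace(-np.pi/2,np.pi/2,9)]
print("O",O); print("top edge",np.array(ring(.052)));print("bottom edge",np.array(ring(0)))
# ball outline: low-saturation bright
x,y=415,160; c=b["pixels"][y:y+36,x:x+36]; hsv=cv2.cvtColor(c,cv2.COLOR_BGR2HSV)
k=((hsv[...,1]<45)&(hsv[...,2]>70)).astype(np.uint8)
for i,r in enumerate(k): print(y+i,"".join(".#"[v] for v in r))
print("ball proj",proj(b,[.5835,-.273,.075]),proj(b,[.5836,-.2754,.075]))
```

```text
170 424 424 1
171 424 425 2
172 420 426 7
173 418 426 9
174 418 425 8
175 418 425 8
176 418 425 8
177 409 425 17
178 407 424 17
179 406 424 13
180 409 423 15
181 409 422 14
182 409 420 12
183 409 419 8
184 410 419 5
185 410 418 8
186 410 416 6
col 408 (np.int64(178), np.int64(179))
col 410 (np.int64(177), np.int64(186))
col 412 (np.int64(177), np.int64(185))
col 414 (np.int64(177), np.int64(186))
col 416 (np.int64(177), np.int64(186))
col 418 (np.int64(173), np.int64(185))
col 420 (np.int64(172), np.int64(182))
col 422 (np.int64(172), np.int64(181))
col 424 (np.int64(170), np.int64(179))
col 426 (np.int64(172), np.int64(173))
O [ 0.5758 -0.203   0.1019]
top edge [[417.2621 182.6426]
 [420.9229 181.6729]
 [423.8409 179.3615]
 [425.5731 176.069 ]
 [425.8629 172.3022]
 [424.6746 168.6337]
 [422.1942 165.6156]
 [418.7981 163.6988]
 [414.9963 163.1696]]
bottom edge [[411.8105 186.4971]
 [415.2952 185.5719]
 [418.0784 183.3704]
 [419.7376 180.2355]
 [420.0261 176.6493]
 [418.9078 173.1573]
 [416.5575 170.2854]
 [413.3319 168.463 ]
 [409.7161 167.9628]]
160 .#.#.#..######.#.##..............
[... 788 characters left out ...]
........#..############............
181 ........###..###########............
182 ........###...#########.............
183 ......######...#######..............
184 .....##..##########.................
185 .....####.##########................
186 .....#####.###.#####................
187 ......#############.................
188 ........#########...................
189 ........########....................
190 ....................................
191 ....................................
192 ........................#...........
193 .......................###..........
194 .......................###..........
195 ........................##..........
ball proj [432.4999 177.0547] [433.3296 177.0363]
```

Run:
```python
from plan import *
p,R=cur(); T=np.array([.5779,-.1992,.138])
Rt=frame([.008,.0052,-1],[-.9971,-.0765,0])
plan([(p+[0,0,.008],R,1,1),(T,Rt,5,1),(T,Rt,2,1)])
```

```text
# 1 rows 8.0mm 0.0deg /row
# 5 rows 14.3mm 0.0deg /row
# 2 rows 0.0mm 0.0deg /row
[[-0.0,0.0,0.0,-0.0,-0.0,-0.8,1],[0.001,0.0,0.0,1.42,-0.05,-0.8,1],[0.001,0.0,0.001,2.85,-0.1,-0.8,1],[0.002,0.0,0.001,4.28,-0.15,-0.8,1],[0.002,0.0,0.001,5.71,-0.2,-0.8,1],[0.003,0.001,0.002,7.13,-0.24,-0.81,1],[0.003,0.001,0.002,7.13,-0.24,-0.81,1],[0.003,0.001,0.002,7.13,-0.24,-0.81,1]]
```

>>> arm_command([
  [0,0,0,0,0,-0.8,1],
  [0.001,0,0,1.4,0,-0.8,1],
  [0.002,0,0,2.9,-0.1,-0.8,1],
  [0.003,0,0,4.3,-0.15,-0.8,1],
  [0.004,0,0,5.7,-0.2,-0.8,1],
  [0.004,0,0.001,7.1,-0.25,-0.8,1],
  [0.004,0,0.001,7.1,-0.25,-0.8,1],
  [0.004,0,0.001,7.1,-0.25,-0.8,1],
])

```text
time_s: 21.63
tcp_pos: [0.5783, -0.2004, 0.1386]
ee_rot: [[0.076, -0.997, 0.01], [-0.997, -0.076, 0.006], [-0.005, -0.011, -1.0]]
wrist_force: [-0.5, 0.1, -7.0]
gripper_width: 0.458
gripper_force: 29.8
```

Run:
```python
from plan import *
np.set_printoptions(precision=4,suppress=True)
p,R=cur();s=sense();print(p,R,s["wrist_force"],s["moment"])
T=np.array([.5779,-.1992,.117])
plan([(T,R,5,1)])
```

```text
[ 0.5783 -0.2004  0.1386] [[ 0.0757 -0.9971  0.0104]
 [-0.9971 -0.0756  0.0056]
 [-0.0047 -0.0108 -0.9999]] [-0.5414  0.0793 -7.0065] [ 0.2093  0.1498 -0.0388]
# 5 rows 4.3mm 0.0deg /row
[[0.0,-0.0,-0.0,-0.02,0.01,0.43,1],[0.0,-0.0,-0.0,-0.05,0.02,0.86,1],[0.0,-0.0,-0.0,-0.07,0.03,1.29,1],[0.0,-0.0,-0.0,-0.09,0.04,1.72,1],[0.0,-0.0,-0.0,-0.11,0.05,2.16,1]]
```

>>> arm_command([
  [0,0,0,0,0,0.4,1],
  [0,0,0,-0.1,0,0.9,1],
  [0,0,0,-0.1,0,1.3,1],
  [0,0,0,-0.1,0,1.7,1],
  [0,0,0,-0.1,0,2.2,1],
  [0,0,0,-0.1,0,2.2,1],
])

```text
time_s: 22.13
tcp_pos: [0.5778, -0.1978, 0.1153]
ee_rot: [[0.078, -0.997, 0.008], [-0.997, -0.078, 0.006], [-0.005, -0.009, -1.0]]
wrist_force: [-0.4, 0.2, -7.3]
gripper_width: 0.46
gripper_force: 29.8
```

Run:
```python
from plan import *
np.set_printoptions(precision=4,suppress=True)
p,R=cur();s=sense();print(p,R[:,2],s["wrist_force"],s["moment"])
```

```text
[ 0.5778 -0.1978  0.1153] [ 0.0082  0.006  -0.9999] [-0.3537  0.1845 -7.3463] [0.2105 0.2518 0.0031]
```

>>> arm_command([
  [0,0,0,0.1,0,0.2,1],
  [0,0,0,0.1,0,0.5,1],
  [0,0,0,0.1,0,0.8,1],
  [0,0,0,0.1,0,1.0,1],
  [0,0,0,0.1,0,1.2,1],
  [0,0,0,0.1,0,1.2,1],
])

```text
time_s: 22.63
tcp_pos: [0.5785, -0.1991, 0.1043]
ee_rot: [[0.077, -0.997, 0.01], [-0.997, -0.077, 0.006], [-0.005, -0.01, -1.0]]
wrist_force: [-0.6, -0.0, -7.0]
gripper_width: 0.457
gripper_force: 29.8
```

Run:
```python
from plan import *
np.set_printoptions(precision=4,suppress=True)
p,R=cur();s=sense();print(p,R[:,2],s["wrist_force"],s["moment"])
```

```text
[ 0.5785 -0.1991  0.1043] [ 0.01    0.0056 -0.9999] [-0.6089 -0.0037 -6.9839] [0.1245 0.1844 0.0019]
```

>>> arm_command([
  [0,0,0,0,0,0.3,1],
  [0,0,0,0,0,0.6,1],
  [0,0,0,0,0,0.9,1],
  [0,0,0,0,0,1.2,1],
  [0,0,0,0,0,1.5,1],
  [0,0,0,0,0,1.8,1],
  [0,0,0,0,0,2,1],
  [0,0,0,0,0,2,1],
])

```text
time_s: 23.3
tcp_pos: [0.5788, -0.199, 0.0841]
ee_rot: [[0.077, -0.997, 0.01], [-0.997, -0.077, 0.006], [-0.005, -0.01, -1.0]]
wrist_force: [0.6, 0.7, -6.9]
gripper_width: 0.457
gripper_force: 29.8
```

Run:
```python
from plan import *
np.set_printoptions(precision=4,suppress=True)
p,R=cur();s=sense();print(p,R[:,2],s["wrist_force"],s["moment"])
```

```text
[ 0.5788 -0.199   0.0841] [ 0.01    0.0056 -0.9999] [ 0.5575  0.6651 -6.8612] [0.1247 0.1869 0.0036]
```

>>> arm_command([
  [0,0,0,0,0,0.2,1],
  [0,0,0,0,0,0.4,1],
  [0,0,0,0,0,0.5,1],
  [0,0,0,0,0,0.6,1],
  [0,0,0,0,0,0.7,1],
  [0,0,0,0,0,0.8,1],
  [0,0,0,0,0,0.8,1],
])

```text
time_s: 23.88
tcp_pos: [0.5791, -0.199, 0.0767]
ee_rot: [[0.077, -0.997, 0.011], [-0.997, -0.077, 0.005], [-0.004, -0.011, -1.0]]
wrist_force: [-0.2, -0.4, -6.7]
gripper_width: 0.455
gripper_force: 29.8
```

Run:
```python
from plan import *
np.set_printoptions(precision=4,suppress=True)
p,R=cur();s=sense();print(p,R[:,2],s["wrist_force"],s["moment"])
```

```text
[ 0.5791 -0.199   0.0767] [ 0.0109  0.0053 -0.9999] [-0.2231 -0.4132 -6.7264] [ 0.1412  0.3307 -0.085 ]
```

>>> arm_command([
  [0,0,0,0,0,0.1,1],
  [0,0,0,0,0,0.2,1],
  [0,0,0,0,0,0.25,1],
  [0,0,0,0,0,0.25,1],
])

```text
time_s: 24.22
tcp_pos: [0.5792, -0.1991, 0.0763]
ee_rot: [[0.078, -0.997, 0.011], [-0.997, -0.078, 0.005], [-0.004, -0.012, -1.0]]
wrist_force: [-5.2, 1.9, 4.8]
gripper_width: 0.458
gripper_force: 29.8
```

Run:
```python
from plan import *
np.set_printoptions(precision=4,suppress=True)
p,R=cur();s=sense();print(p,R[:,2],s["wrist_force"],s["moment"])
```

```text
[ 0.5792 -0.1991  0.0763] [ 0.0114  0.0048 -0.9999] [-5.2013  1.9124  4.7761] [ 0.6469  1.6554 -0.1212]
```

>>> arm_command([
  [0,0,0,0,0,0,0.3],
  [0,0,0,0,0,0,0],
  [0,0,0,0,0,0,-0.5],
  [0,0,0,0,0,0,-0.5],
  [0,0,0,0,0,-1.5,-0.5],
  [0,0,0,-1,0,-4.5,-0.5],
  [0,0,0,-2,0,-8.5,-0.5],
  [0,0,0,-2,0,-12.5,-0.5],
])

```text
time_s: 24.88
tcp_pos: [0.5765, -0.1788, 0.2004]
ee_rot: [[0.079, -0.997, 0.011], [-0.997, -0.079, 0.005], [-0.004, -0.011, -1.0]]
wrist_force: [-0.3, -0.5, -0.4]
gripper_width: 0.74
gripper_force: 0.0
```

>>> arm_command([
  [0,0,0,0,0,-3.5,-0.5],
  [0,0,0,0,0,-7,-0.5],
  [0,0,0,0,0,-10,-0.5],
  [0,0,0,0,0,-10,-0.5],
])

```text
time_s: 25.22
tcp_pos: [0.5788, -0.1815, 0.3083]
ee_rot: [[0.079, -0.997, 0.028], [-0.997, -0.079, 0.001], [0.001, -0.028, -1.0]]
wrist_force: [-0.2, -0.3, 1.1]
gripper_width: 0.751
gripper_force: 0.0
```

Run:
```python
from plan import *
np.set_printoptions(precision=4,suppress=True)
p,R=cur();s=sense();print(p,s["wrist_force"])
a=capture("scene");b=capture("top")
xc=np.array([.077,-.997,0]);yy=np.array([.997,.077,0]);O=np.array([.585,-.2744,.048])
for n,q in (("flangeTL",(-130,32,56)),("flangeTR",(-130,-32,56)),("flangeBR",(-130,-32,0)),("flangeBL",(-130,32,0)),("nose",(26,0,52)),("grip",(3,0,145)),("gripend",(5,0,166))):
    w=O+xc*q[0]/1e3+yy*q[1]/1e3+up*q[2]/1e3; print(n,proj(a,w),proj(b,w))
for n,c,(x,y,w,h) in(("top",b,(370,150,75,50)),("scene",a,(325,110,75,80))):
    im=c["pixels"][y:y+h,x:x+w].astype(int); m=((im[...,2]-im[...,:2].max(2)>30)&(im[...,1]<.36*im[...,2])).astype(np.uint8)
    k,l,st,ce=cv2.connectedComponentsWithStats(m); i=1+np.argmax(st[1:,4]); print(n,st[i]+[x,y,0,0,0]); v,u=np.nonzero(l==i)
    for f in ((1,1),(1,-1),(-1,1),(-1,-1)): j=np.argmax(f[0]*u+f[1]*v); print(f,u[j]+x,v[j]+y)
    k=(c["pixels"][y-30:y+h,x:x+w].max(2)<50).astype(np.uint8); k,l,st,ce=cv2.connectedComponentsWithStats(k)
    print([(ce[i]+[x,y-30],(st[i]+[x,y-30,0,0,0]).tolist()) for i in range(1,k) if st[i,4]>25])
R2=frame([-.054,.705,-.707],-yy); T=np.array([.5852,-.2774,.193]); B=-R2[:,2]
plan([([.592,-.32,.33],frame([-.03,.35,-.9],-yy),8,-.4),(T+.1*B,R2,8,-.4)])
```

```text
[ 0.5788 -0.1815  0.3083] [-0.2308 -0.3148  1.1474]
flangeTL [343.2598 151.4975] [388.731  165.5359]
flangeTR [359.9103 159.8816] [391.0885 188.4337]
flangeBR [358.6443 173.7343] [386.8348 192.0931]
flangeBL [342.5346 165.2792] [384.6529 170.3333]
nose [379.7939 133.9631] [445.0375 174.0484]
grip [378.7917 112.6846] [449.4021 166.2508]
gripend [379.8643 106.543 ] [453.3299 164.1162]
top [415 183   9   2  10]
(1, 1) 423 183
(1, -1) 423 183
(-1, 1) 415 184
(-1, -1) 415 183
[(array([432.3074, 148.6056]), [419, 132, 26, 50, 540]), (array([424.675, 189.1  ]), [421, 182, 8, 12, 40])]
scene [344 134  39  40 655]
(1, 1) 381 151
(1, -1) 379 135
(-1, 1) 344 165
(-1, -1) 344 152
[(array([351.6977,  85.9767]), [349, 80, 7, 14, 86]), (array([379.9559,  87.1691]), [369, 80, 30, 24, 272]), (array([376.5467, 116.5867]), [374, 108, 6, 19, 75]), (array([328.95 , 161.875]), [325, 158, 11, 8, 40]), (array([352.6939, 172.7959]), [348, 169, 12, 8, 49])]
# 8 rows 17.9mm 2.6deg /row
# 8 rows 9.0mm 3.0deg /row
[[-0.002,-0.046,0.0,1.75,-0.07,-0.36,-0.4],[-0.005,-0.092,0.001,3.51,-0.13,-0.73,-0.4],[-0.007,-0.138,0.001,5.26,-0.2,-1.09,-0.4],[-0.01,-0.184,0.002,7.02,-0.27,-1.45,-0.4],[-0.012,-0.23,0.002,8.77,-0.34,-1.82,-0.4],[-0.015,-0.276,0.002,10.53,-0.4,-2.18,-0.4],[-0.017,-0.322,0.003,12.28,-0.47,-2.54,-0.4],[-0.02,-0.368,0.003,14.04,-0.54,-2.9,-0.4]]
[[0.0,-0.052,-0.0,0.62,0.04,0.65,-0.4],[0.001,-0.103,-0.0,1.25,0.08,1.29,-0.4],[0.001,-0.155,-0.0,1.87,0.13,1.94,-0.4],[0.002,-0.207,-0.0,2.5,0.17,2.58,-0.4],[0.002,-0.258,-0.0,3.12,0.21,3.23,-0.4],[0.003,-0.31,-0.0,3.74,0.25,3.88,-0.4],[0.003,-0.362,-0.0,4.37,0.3,4.52,-0.4],[0.003,-0.413,-0.001,4.99,0.34,5.17,-0.4]]
```

>>> arm_command([
  [0,-0.05,0,1.8,-0.1,-0.4,-0.4],
  [0,-0.09,0,3.5,-0.1,-0.7,-0.4],
  [-0.007,-0.14,0,5.3,-0.2,-1.1,-0.4],
  [-0.01,-0.184,0,7,-0.3,-1.5,-0.4],
  [-0.012,-0.23,0,8.8,-0.3,-1.8,-0.4],
  [-0.015,-0.276,0,10.5,-0.4,-2.2,-0.4],
  [-0.017,-0.322,0,12.3,-0.5,-2.5,-0.4],
  [-0.02,-0.368,0,14,-0.5,-2.9,-0.4],
])

```text
time_s: 25.98
tcp_pos: [0.5908, -0.3205, 0.3256]
ee_rot: [[0.071, -0.997, -0.039], [-0.927, -0.081, 0.365], [-0.367, 0.01, -0.93]]
wrist_force: [1.1, 0.6, 0.8]
gripper_width: 0.701
gripper_force: 0.0
```

>>> arm_command([
  [0,-0.05,0,0.6,0,0.6,-0.4],
  [0,-0.1,0,1.2,0.1,1.3,-0.4],
  [0,-0.155,0,1.9,0.1,1.9,-0.4],
  [0,-0.207,0,2.5,0.2,2.6,-0.4],
  [0,-0.258,0,3.1,0.2,3.2,-0.4],
  [0.003,-0.31,0,3.7,0.25,3.9,-0.4],
  [0.003,-0.362,0,4.4,0.3,4.5,-0.4],
  [0.003,-0.413,0,5,0.3,5.2,-0.4],
])

```text
time_s: 26.65
tcp_pos: [0.5893, -0.3479, 0.2586]
ee_rot: [[0.049, -0.997, -0.061], [-0.702, -0.078, 0.707], [-0.71, 0.008, -0.704]]
wrist_force: [-0.2, -0.6, -0.7]
gripper_width: 0.705
gripper_force: 0.0
```

Run:
```python
from plan import *
np.set_printoptions(precision=4,suppress=True)
p,R=cur();s=sense();print(p,R,s["wrist_force"],s["joints"])
yy=np.array([.997,.077,0]);R2=frame([-.054,.705,-.707],-yy);T=np.array([.5852,-.275,.190]);plan([(T,R2,8,-.4)])
```

```text
[ 0.5893 -0.3479  0.2586] [[ 0.0495 -0.9969 -0.061 ]
 [-0.7024 -0.0782  0.7075]
 [-0.7101  0.0079 -0.7041]] [-0.2075 -0.5778 -0.729 ] [ -33.4111   43.7434   42.4617  -37.964  -115.1293   29.3571]
# 8 rows 12.5mm 0.1deg /row
[[0.001,0.001,-0.001,-0.03,-0.03,1.25,-0.4],[0.002,0.001,-0.001,-0.07,-0.05,2.5,-0.4],[0.003,0.002,-0.002,-0.1,-0.08,3.75,-0.4],[0.003,0.002,-0.002,-0.13,-0.11,5.0,-0.4],[0.004,0.003,-0.003,-0.17,-0.14,6.26,-0.4],[0.005,0.003,-0.004,-0.2,-0.16,7.51,-0.4],[0.006,0.004,-0.004,-0.23,-0.19,8.76,-0.4],[0.007,0.004,-0.005,-0.27,-0.22,10.01,-0.4]]
```

>>> arm_command([
  [0.001,0,0,0,0,1.2,-0.4],
  [0.002,0,0,-0.1,0,2.5,-0.4],
  [0.003,0,0,-0.1,-0.1,3.8,-0.4],
  [0.003,0,0,-0.1,-0.1,5,-0.4],
  [0.004,0,0,-0.2,-0.1,6.3,-0.4],
  [0.005,0.003,-0.003,-0.2,-0.2,7.5,-0.4],
  [0.006,0.004,-0.004,-0.2,-0.2,8.8,-0.4],
  [0.007,0.004,-0.005,-0.3,-0.2,10,-0.4],
])

```text
time_s: 27.32
tcp_pos: [0.5848, -0.274, 0.1898]
ee_rot: [[0.055, -0.997, -0.055], [-0.707, -0.077, 0.703], [-0.706, 0.0, -0.709]]
wrist_force: [-0.0, -0.2, -0.4]
gripper_width: 0.696
gripper_force: 0.0
```

>>> arm_command([
  [0,0,0,0,0,0,0],
  [0,0,0,0,0,0,0.3],
  [0,0,0,0,0,0,0.5],
  [0,0,0,0,0,0,0.7],
  [0,0,0,0,0,0,1],
  [0,0,0,0,0,0,1],
  [0,0,0,0,0,0,1],
  [0,0,0,0,0,0,1],
])

```text
time_s: 27.98
tcp_pos: [0.5853, -0.275, 0.1928]
ee_rot: [[0.058, -0.997, -0.052], [-0.708, -0.078, 0.702], [-0.704, -0.003, -0.71]]
wrist_force: [0.2, -0.4, 1.1]
gripper_width: 0.175
gripper_force: 11.6
```

Run:
```python
from arc import *
np.set_printoptions(precision=4,suppress=True)
p,R=cur();s=sense();print(p,R,s["wrist_force"],s["moment"],s["gripper_width"],s["gripper_force"],s["joints"])
xc=np.array([.077,-.997,0]);yy=np.array([.997,.077,0]);O=np.array([.585,-.2744,.048])
pv=O-.008*xc+.060*up; d=p-pv; print(pv,np.linalg.norm(d),np.degrees(np.arctan2(d[2],-d@xc)))
arc(pv,yy,-84,24,1)
```

```text
[ 0.5853 -0.275   0.1928] [[ 0.0575 -0.997  -0.0523]
 [-0.7078 -0.0777  0.7022]
 [-0.7041 -0.0034 -0.7101]] [ 0.2193 -0.4012  1.0749] [-1.3388 -0.1524 -0.1407] 0.1753184065567487 11.56668100738898 [ -28.8847   40.6834   27.1961  -37.0717 -102.0487   33.9132]
[ 0.5844 -0.2664  0.108 ] 0.08523379835171868 95.77409129420967
[[-0.0,0.061,-0.0,-0.39,-0.0,0.34,1],[-0.0,0.122,-0.0,-0.77,-0.0,0.7,1],[-0.001,0.183,-0.0,-1.12,-0.0,1.09,1],[-0.001,0.244,-0.0,-1.44,-0.0,1.49,1],[-0.001,0.305,-0.001,-1.74,-0.0,1.92,1],[-0.001,0.367,-0.001,-2.02,-0.0,2.36,1],[-0.001,0.428,-0.001,-2.26,-0.0,2.82,1],[-0.001,0.489,-0.001,-2.48,-0.0,3.29,1]]
[[-0.0,0.061,-0.0,-0.39,-0.0,0.34,1],[-0.0,0.122,-0.0,-0.77,-0.0,0.7,1],[-0.001,0.183,-0.0,-1.12,-0.0,1.09,1],[-0.001,0.244,-0.0,-1.44,-0.0,1.49,1],[-0.001,0.305,-0.001,-1.74,-0.0,1.92,1],[-0.001,0.367,-0.001,-2.02,-0.0,2.36,1],[-0.001,0.428,-0.001,-2.26,-0.0,2.82,1],[-0.001,0.489,-0.001,-2.48,-0.0,3.29,1]]
[[-0.0,0.061,-0.0,-0.39,-0.0,0.34,1],[-0.0,0.122,-0.0,-0.77,-0.0,0.7,1],[-0.001,0.183,-0.0,-1.12,-0.0,1.09,1],[-0.001,0.244,-0.0,-1.44,-0.0,1.49,1],[-0.001,0.305,-0.001,-1.74,-0.0,1.92,1],[-0.001,0.367,-0.001,-2.02,-0.0,2.36,1],[-0.001,0.428,-0.001,-2.26,-0.0,2.82,1],[-0.001,0.489,-0.001,-2.48,-0.0,3.29,1]]
```

>>> arm_command([
  [0,0.061,0,-0.39,0,0.34,1],
  [0,0.122,0,-0.77,0,0.7,1],
  [0,0.183,0,-1.12,0,1.09,1],
  [0,0.244,0,-1.44,0,1.5,1],
  [0,0.305,0,-1.74,0,1.92,1],
  [0,0.367,0,-2.02,0,2.36,1],
  [0,0.428,0,-2.26,0,2.82,1],
  [0,0.489,0,-2.48,0,3.3,1],
])

```text
time_s: 28.65
tcp_pos: [0.5825, -0.2344, 0.1873]
ee_rot: [[0.076, -0.997, -0.017], [-0.956, -0.078, 0.284], [-0.284, -0.005, -0.959]]
wrist_force: [0.7, -1.4, -0.2]
gripper_width: 0.176
gripper_force: 30.0
```

Run:
```python
from arc import *
np.set_printoptions(precision=4,suppress=True)
p,R=cur();s=sense();print(p,R[:,2],s["wrist_force"],s["moment"],s["gripper_width"],s["joints"])
xc=np.array([.077,-.997,0]);pv=np.array([.5844,-.2664,.108]); d=p-pv; print(np.linalg.norm(d),np.degrees(np.arctan2(d[2],-d@xc)))
```

```text
[ 0.5825 -0.2344  0.1873] [-0.0173  0.2838 -0.9587] [ 0.675  -1.4165 -0.2212] [-0.9938 -0.0186 -0.031 ] 0.1760250493319603 [-14.9732  28.723    7.6858 -16.2164 -74.9222  24.5418]
0.08556277129391873 67.98532808562788
```

Forces are small, so I continue.

>>> arm_command([
  [0,0.061,0,-0.39,0,0.34,1],
  [0,0.122,0,-0.77,0,0.7,1],
  [0,0.183,0,-1.12,0,1.09,1],
  [0,0.244,0,-1.44,0,1.5,1],
  [0,0.305,0,-1.74,0,1.92,1],
  [0,0.367,0,-2.02,0,2.36,1],
  [0,0.428,0,-2.26,0,2.82,1],
  [0,0.489,0,-2.48,0,3.3,1],
])

```text
time_s: 29.32
tcp_pos: [0.5797, -0.2008, 0.1629]
ee_rot: [[0.076, -0.997, 0.02], [-0.977, -0.078, -0.198], [0.198, -0.004, -0.98]]
wrist_force: [-0.5, -2.7, -0.4]
gripper_width: 0.173
gripper_force: 30.0
```

>>> arm_command([
  [0,0.061,0,-0.39,0,0.34,1],
  [0,0.122,0,-0.77,0,0.7,1],
  [0,0.183,0,-1.12,0,1.09,1],
  [0,0.244,0,-1.44,0,1.5,1],
  [0,0.305,0,-1.74,0,1.92,1],
])

```text
time_s: 29.73
tcp_pos: [0.5785, -0.1874, 0.1407]
ee_rot: [[0.066, -0.997, 0.041], [-0.873, -0.078, -0.482], [0.484, -0.004, -0.875]]
wrist_force: [0.3, -3.0, 0.9]
gripper_width: 0.172
gripper_force: 30.0
```

Run:
```python
from arc import *
np.set_printoptions(precision=4,suppress=True)
p,R=cur();s=sense();print(p,R[:,2],s["wrist_force"],s["moment"],s["gripper_width"],s["joints"])
xc=np.array([.077,-.997,0]);yy=np.array([.997,.077,0]);pv=np.array([.5844,-.2664,.108]); d=p-pv; an=np.degrees(np.arctan2(d[2],-d@xc));print(np.linalg.norm(d),an)
arc(pv,yy,-(an-8),8,1)
```

```text
[ 0.5785 -0.1874  0.1407] [ 0.0414 -0.482  -0.8752] [ 0.2672 -2.9812  0.902 ] [ 0.0965  0.2626 -0.1104] 0.172226194830363 [  6.8193  23.732  -31.8024  43.5514 -44.5666 -36.7764]
0.08566550122999518 22.436742753507207
[[0.0,0.031,-0.0,-0.21,0.0,0.17,1],[0.0,0.063,-0.0,-0.41,0.0,0.35,1],[0.0,0.094,-0.0,-0.61,0.0,0.53,1],[0.0,0.126,-0.001,-0.8,0.0,0.73,1],[0.0,0.157,-0.001,-0.98,0.0,0.92,1],[0.0,0.189,-0.001,-1.16,0.01,1.12,1],[0.0,0.22,-0.001,-1.33,0.01,1.33,1],[0.0,0.252,-0.001,-1.5,0.01,1.54,1]]
```

>>> arm_command([
  [0,0.031,0,-0.21,0,0.17,1],
  [0,0.063,0,-0.41,0,0.35,1],
  [0,0.094,0,-0.61,0,0.53,1],
  [0,0.126,0,-0.8,0,0.73,1],
  [0,0.157,0,-0.98,0,0.92,1],
  [0,0.189,0,-1.16,0,1.12,1],
  [0,0.22,0,-1.33,0,1.33,1],
  [0,0.252,0,-1.5,0,1.54,1],
])

```text
time_s: 30.4
tcp_pos: [0.5785, -0.1822, 0.1218]
ee_rot: [[0.053, -0.997, 0.057], [-0.723, -0.078, -0.686], [0.688, -0.005, -0.725]]
wrist_force: [-5.8, 4.9, 15.9]
gripper_width: 0.174
gripper_force: 30.0
```

Run:
```python
from arc import *
np.set_printoptions(precision=4,suppress=True)
p,R=cur();s=sense();print(p,R[:,2],s["wrist_force"],s["moment"],s["gripper_width"],s["joints"])
xc=np.array([.077,-.997,0]);pv=np.array([.5844,-.2664,.108]); d=p-pv; an=np.degrees(np.arctan2(d[2],-d@xc));print(np.linalg.norm(d),an)
print(R.T@np.array([0,0,-1]))
```

```text
[ 0.5785 -0.1822  0.1218] [ 0.057  -0.6861 -0.7253] [-5.8252  4.8893 15.8602] [-0.2822  1.3123 -1.226 ] 0.17377422949838828 [  8.5113  27.4327 -39.5382  64.6598 -49.4717 -59.513 ]
0.08547760652561129 9.288438177572113
[-0.6884  0.005   0.7253]
```

>>> arm_command([
  [0,0,0,-0.1,0,0.1,1],
  [0,0,0,-0.15,0,0.15,1],
  [0,0,0,-0.15,0,0.15,1],
  [0,0,0,0,0,0,1],
  [0,0,0,0,0,0,0.3],
  [0,0,0,0,0,0,0],
  [0,0,0,0,0,0,-0.3],
  [0,0,0,0,0,0,-0.3],
])

```text
time_s: 31.07
tcp_pos: [0.5781, -0.1818, 0.1189]
ee_rot: [[0.055, -0.997, 0.055], [-0.727, -0.078, -0.682], [0.684, -0.003, -0.73]]
wrist_force: [-1.3, 0.2, -0.4]
gripper_width: 0.394
gripper_force: 0.0
```

>>> arm_command([
  [0,0,0,0,0,-2,-0.3],
  [0,0,0,0,0,-5,-0.3],
  [0,0,0,0,0,-8,-0.3],
  [0,0,0,0,0,-12,-0.3],
  [0,0,0,0,0,-16,-0.3],
  [0,0,0,2,0,-20,-0.3],
  [0,0,0,4,0,-22,-0.3],
  [0,0,0,4,0,-22,-0.3],
])

```text
time_s: 31.73
tcp_pos: [0.5709, -0.0586, 0.3136]
ee_rot: [[0.049, -0.997, 0.066], [-0.729, -0.081, -0.679], [0.682, -0.015, -0.731]]
wrist_force: [0.1, 0.7, 0.4]
gripper_width: 0.651
gripper_force: 0.0
```

Run:
```python
from plan import *
np.set_printoptions(precision=4,suppress=True)
p,R=cur();s=sense();print(p,s["wrist_force"],s["joints"])
a=capture("scene");b=capture("top")
xc=np.array([.077,-.997,0]);yy=np.array([.997,.077,0]);O=np.array([.585,-.2744,.048])
for n,q in (("flangeTL",(-130,32,56)),("flangeBL",(-130,32,0)),("gripmid",(-73,0,69)),("gripend",(-113,0,76))):
    w=O+xc*q[0]/1e3+yy*q[1]/1e3+up*q[2]/1e3; print(n,proj(a,w),proj(b,w))
for n,c,(x,y,w,h) in(("top",b,(380,155,60,45)),("scene",a,(340,125,50,55))):
    im=c["pixels"][y:y+h,x:x+w]; i2=im.astype(int); m=((i2[...,2]-i2[...,:2].max(2)>30)&(i2[...,1]<.36*i2[...,2])).astype(np.uint8)
    k,l,st,ce=cv2.connectedComponentsWithStats(m); i=1+np.argmax(st[1:,4]); print(n,(st[i]+[x,y,0,0,0]))
    k=(im.max(2)<55).astype(np.uint8); k,l,st,ce=cv2.connectedComponentsWithStats(k)
    for i in range(1,k):
      if st[i,4]>15: print("blk",ce[i]+[x,y],(st[i]+[x,y,0,0,0]))
```

```text
[ 0.5709 -0.0586  0.3136] [0.076  0.6906 0.3753] [ 26.0495  16.3764 -22.0162  41.5689 -74.519  -41.6267]
flangeTL [343.2598 151.4975] [388.731  165.5359]
flangeBL [342.5346 165.2792] [384.6529 170.3333]
gripmid [362.6354 143.6797] [411.7189 174.6736]
gripend [355.1767 147.8716] [397.7681 174.93  ]
top [389 167  51  22 400]
blk [408.5172 175.1552] [398 172  22   7 116]
scene [344 134  39  40 623]
blk [361.4079 144.9737] [355 140  13  10  76]
blk [351.0588 157.7059] [344 154  15   9  17]
blk [353.2167 172.45  ] [348 168  13   9  60]
```

```bash
python3 -c "
from station import finish_job
print(finish_job())"
```

```text
the job is handed in; nothing more can be done
None
```

The job is handed in at about 32 s of the 72 s: the red coupler sits fully home on the ball with its tongue on the rest, and its handle is pressed down to its stop. The gripper is clear of everything.

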